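# Snap the lid onto the bead box, corner by corner

## Task

Close the bead box so that it can be carried without spilling: take the dark teal lid by its grip, lay it squarely on the box and let go of it. Then press it down on the thumb pads, corner after corner and no harder than each clip needs (never lean on it: the plastic cracks), until all four clips have clicked over its edge and it lies flush on the rim. Leave the other things on the table where they are.

Things in the scene. Friction and masses are not known exactly. Their poses are not given: they have to be found in the camera images.
- bead_box: Cream plastic bead box without its lid, fixed to the table on its feet, beads in its compartments (they stay below 35 mm). Outside 180 (its x) x 120 (its y) mm, walls 3 mm, rim 50 mm above its underside. Origin at the centre of its underside, z up.
- box_mouth (a point): Centre of the box's open mouth, at rim height. White clips stand at the box's short ends (x = +-92, y = +-42 mm), 16 mm wide, outside the wall; their noses rise 14 mm above the rim and slope inward like a funnel: a lid let go square over them, within 4 mm, comes to rest on the slopes about 8 mm above the rim, its plug in the mouth.
- lid: Dark teal plastic lid of the box, 188 (x) x 128 (y) mm, 0.18 kg. Origin at the centre of its underside, z up. z 0 to 9 mm: tapered plug, 162 x 102 mm below, 171 x 110 above, centres itself in the mouth; z 9 to 12: flange that lies on the rim. Fits either way round. Home, its origin is 41 mm above the box's. Its ends twist a little, so each corner goes down by itself. Pressed with over 40 N it cracks.
- lid_grip (a point): Centre of the upright grip fin in the middle of the lid: 58 mm long along the lid's x, 16 mm thick along its y, from 12 to 36 mm above the lid's underside; this point is 24.5 mm above the underside. Axes as the lid's.
- pad_a (a point): Centre of a round darker thumb pad (23 mm across) on the lid's top face beside a corner, where that corner is pressed down: at x = -68 mm, y = +42 mm on the lid, 12 mm above the lid's underside. Laid on the clips it is about 61 mm above the table, pressed home 53 mm (up to 55 while other corners are still up). A corner may rise again while its neighbours are pressed: press it again.
- pad_b (a point): Centre of a round darker thumb pad (23 mm across) on the lid's top face beside a corner, where that corner is pressed down: at x = -68 mm, y = -42 mm on the lid, 12 mm above the lid's underside. Laid on the clips it is about 61 mm above the table, pressed home 53 mm (up to 55 while other corners are still up). A corner may rise again while its neighbours are pressed: press it again.
- pad_c (a point): Centre of a round darker thumb pad (23 mm across) on the lid's top face beside a corner, where that corner is pressed down: at x = +68 mm, y = -42 mm on the lid, 12 mm above the lid's underside. Laid on the clips it is about 61 mm above the table, pressed home 53 mm (up to 55 while other corners are still up). A corner may rise again while its neighbours are pressed: press it again.
- pad_d (a point): Centre of a round darker thumb pad (23 mm across) on the lid's top face beside a corner, where that corner is pressed down: at x = +68 mm, y = +42 mm on the lid, 12 mm above the lid's underside. Laid on the clips it is about 61 mm above the table, pressed home 53 mm (up to 55 while other corners are still up). A corner may rise again while its neighbours are pressed: press it again.
- clip_a (a joint): Spring clip on the box at x = -90, y = +42 mm of the box: rad bent outward, 0 at rest. A lid corner pressed with about 8 to 13 N bends it to about 0.1 and, after some 8 mm, passes below its nose, which springs back over the lid's edge (0 again) with a click and holds it.
- clip_b (a joint): Spring clip on the box at x = -90, y = -42 mm: rad bent outward, 0 at rest. A lid corner pressed with about 8 to 13 N bends it to about 0.1 and, after some 8 mm, passes below its nose, which springs back over the lid's edge (0 again) with a click and holds it.
- clip_c (a joint): Spring clip on the box at x = +90, y = -42 mm: rad bent outward, 0 at rest. A lid corner pressed with about 8 to 13 N bends it to about 0.1 and, after some 8 mm, passes below its nose, which springs back over the lid's edge (0 again) with a click and holds it.
- clip_d (a joint): Spring clip on the box at x = +90, y = +42 mm: rad bent outward, 0 at rest. A lid corner pressed with about 8 to 13 N bends it to about 0.1 and, after some 8 mm, passes below its nose, which springs back over the lid's edge (0 again) with a click and holds it.
- tourmaline: Rough black crystal, 54 x 147 x 42 mm, a bystander; origin at the centre of its underside.
- glass_dish: Small eight-sided glass dish with odd beads, 67 mm across, 18 mm high, a bystander; origin at the centre of its underside.
- thread_spool: Standing spool of blue thread with white flanges, 51 mm across, 60 mm high, a bystander; origin at the centre of its underside.

How it is judged:
By the outcome, as a careful person would: the job done as asked, in the order asked, and still so for the second after the job is handed in, with the robot touching nothing.
It also fails if it takes over 61 s, if anything falls off the work surface, if the arm or the gripper's body presses on something with over 40 N, if the wrist force passes 120 N, or if a joint passes its speed limit or range.

## Robot

A 7-joint arm with a two-finger parallel gripper is mounted at the origin on a cart in front of the work surface, level with it; the furniture and walls round the work are solid. World frame = base frame: x ahead of the robot, y to its left, z up, the work surface at z = 0. Lengths are in m, angles in degrees, forces in N, time in s.
With the tool pointing down it reaches from about 0.425 to 0.95 m from the base axis. Payload 16.7 kg.
Tool frame: the origin (TCP) lies midway between the tips of the shut fingers; the grasp point (between the pads) lies 19 mm behind it; z points along the fingers, x is the direction in which the jaws open and shut, and the axes are right-handed (so a half turn about z gives the same grasp; the last joint's range is limited). The gripper opens to 94 mm and grips with 3 to 60 N. Pads are 16 mm wide; open, the fingers measure 119 mm over their backs; the gripper's body (75 mm by 177 mm) begins 78 mm behind the grasp point.
Start: joints at [-72.336, 24.414, 4.234, 92.017, -1.954, 63.644, -3.845], TCP at [0.298, 0.605, 0.168] pointing down, gripper open.
Joint ranges: [-163.25, 163.25], [-28.42, 122.38], [-70.27, 78.77], [12.13, 141.07], [-58.53, 238.53], [9.26, 117.41], [-156.51, 156.51]. Speed limits (degrees/s): [108.29, 108.29, 136.94, 136.94, 172.46, 172.46, 172.46].

## Interface

Orientations are given as a 3x3 rotation matrix whose columns are the frame's x, y, z axes.
In Python, from cell import arm, cams gives the robot as it stands. The module is installed in compiled form; this text tells all that it offers.
- The arm moves only by the tool servo_tool, never from a script. Its arguments are lists of equal length, an entry for each row: "xyz": the shift along the tool's x, y, z each as a share of 0.06 m, from -1 to 1, a list of three; "rot": the turn, a rotation vector about the tool's x, y, z each as a share of 8 degrees, from -1 to 1, a list of three; "grip": the opening, from -1 (shut) to 1 (fully open), so that 0 is half open. A call has 1 to 12 rows; each row shifts and turns the commanded pose from where the row before left it, along the tool's axes as they then stand; what a row does not reach is not made up. A row lasts 1/8 s, in which the tool goes at most 62.5 mm and 10.7 degrees, less where a joint would pass 70% of its speed; a pose out of reach is approached as far as the arm can. A call with a number of a shift or a turn outside -1 to 1 is refused whole. A call with a gripper value outside its range is refused whole. The fingers move at their own pace and stop on an object; "grip_force" is the grip in N (left out, the last holds). Time passes only in rows, so rows that do not move let the fingers close. It gives the time, the measured TCP pose, the force and the opening at its end, in the units of the state.
- arm.state(): the state, without advancing time (a new reading comes with each control period).
- cams.snapshot(name): name is "scene" or "top" or "wrist"; returns a dict with "color" (400x640x3 uint8, red, green, blue), "intrinsics" (3x3 intrinsics, pixels), "pose" (4x4, takes a point from camera to world coordinates); the wrist camera has in their place "tool_from_camera" (4x4, takes a point from camera to tool coordinates, whose origin is the TCP and whose axes are the tool frame's). Camera axes: x right, y up, looking along -z (the intrinsics and any distortion apply to the point x, -y, -z); pixel columns grow to the right and rows downward; lengths in m; the calibration is good to about 2 mm. A picture is of the moment at which its call begins: read the wrist's pose just before it. There is no depth.
- arm.job_done(): hands the job in, once; it reports no verdict.
The state is a dict: "time": time; "joint_pos": joint angles; "qd": joint speeds; "effort": joint torques, N m; "tool_pos": TCP position; "tcp_rot": TCP orientation; "force": force on the tool from outside, world axes, zero at the start; "torque": the same for the moment, N m; "grip_width": opening from 0.0 (shut) to 1.0 (fully open).
Only numpy, scipy, OpenCV 4.12 (cv2) and the standard library are available. Lean on these libraries where they do the work, as an engineer would, in place of code of your own. Each camera call takes 0.05 s, during which the arm holds its last target.

## Working session

There is one attempt and no reset: what is moved stays moved. The work goes in short steps, Python scripts to look and compute and a tool call to move; the robot and the scene stay as the last step left them, time stands still between calls to the robot, and variables do not carry over. Pictures are saved under pics/ and viewed, and the job is handed in when it is done.

Besides the shell and the picture viewer there is one more tool, called after "Emit:" as name(argument=value, ...), one argument or row to a line, values as JSON. servo_tool: Moves the arm, as the interface text tells. Its arguments: {"type":"object","properties":{"xyz":{"type":"array","items":{"type":"array","items":{"type":"number","minimum":-1,"maximum":1}}},"rot":{"type":"array","items":{"type":"array","items":{"type":"number","minimum":-1,"maximum":1}}},"grip":{"type":"array","items":{"type":"number"}},"grip_force":{"type":"number"}},"required":["xyz","rot","grip"]}

```bash
mkdir -p pics
python3 - <<'E'
from cell import arm,cams
import cv2,numpy as np
for n in ["scene","top","wrist"]:
    s=cams.snapshot(n); cv2.imwrite(f"pics/{n}0.png",s["color"][:,:,::-1])
    np.savez(f"{n}0.npz",**s)
    print(n,s["intrinsics"].round(1).tolist(),(s.get("pose") if "pose" in s else s["tool_from_camera"]).round(3).tolist(),s.keys())
st=arm.state();print(st)
E
```

```text
scene [[464.0, 0.0, 321.5], [0.0, 464.0, 198.0], [0.0, 0.0, 1.0]] [[0.781, 0.26, -0.568, -0.141], [-0.624, 0.365, -0.691, -0.972], [0.028, 0.894, 0.447, 0.635], [0.0, 0.0, 0.0, 1.0]] dict_keys(['color', 'intrinsics', 'pose'])
top [[520.1, 0.0, 316.2], [0.0, 520.1, 193.5], [0.0, 0.0, 1.0]] [[0.004, 0.994, -0.111, 0.406], [-1.0, 0.006, 0.015, -0.057], [0.015, 0.111, 0.994, 1.599], [0.0, 0.0, 0.0, 1.0]] dict_keys(['color', 'intrinsics', 'pose'])
wrist [[354.5, 0.0, 320.6], [0.0, 354.5, 198.1], [0.0, 0.0, 1.0]] [[1.0, 0.0, -0.0, -0.0], [0.0, -0.961, -0.277, -0.08], [-0.0, 0.277, -0.961, -0.216], [0.0, 0.0, 0.0, 1.0]] dict_keys(['color', 'intrinsics', 'tool_from_camera'])
{'time': 0.15, 'joint_pos': array([-72.33886479,  24.44215944,   4.23165819,  92.04098101,
        -1.95498567,  63.64336753,  -3.84419461]), 'qd': array([ 0.06193806, -0.13301369, -0.0187478 , -0.06608518, -0.11463483,
        0.00255488,  0.08136692]), 'effort': array([ 5.07386678e-03, -9.36272764e+01,  3.67085762e+00, -4.54426789e+01,
       -4.83889540e-02,  1.79949176e-02,  1.27364901e-04]), 'tool_pos': array([0.2981595 , 0.60518707, 0.16734974]), 'tcp_rot': array([[ 4.41956695e-01,  8.97036306e-01, -3.81336947e-04],
       [ 8.97035886e-01, -4.41956858e-01, -8.69197091e-04],
       [-9.48235827e-04,  4.20745486e-05, -9.99999550e-01]]), 'force': array([-0.20891397,  0.15229497,  0.91972182]), 'torque': array([ 0.02108367,  0.0081586 , -0.00655937]), 'grip_width': 0.9980328063705938}
```

View pics/top0.png

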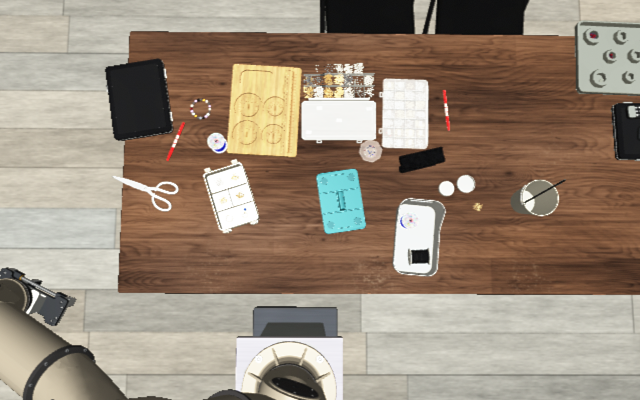

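View pics/scene0.png

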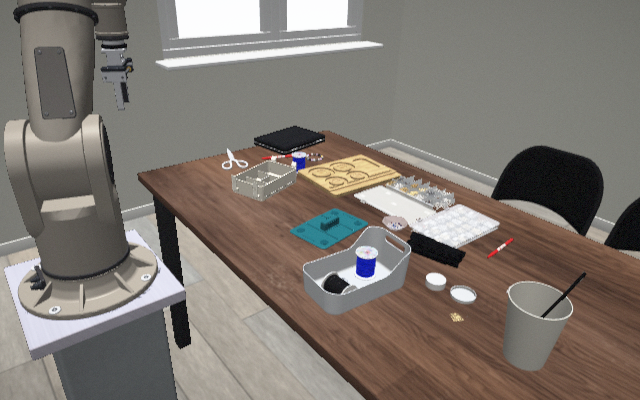

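View pics/wrist0.png

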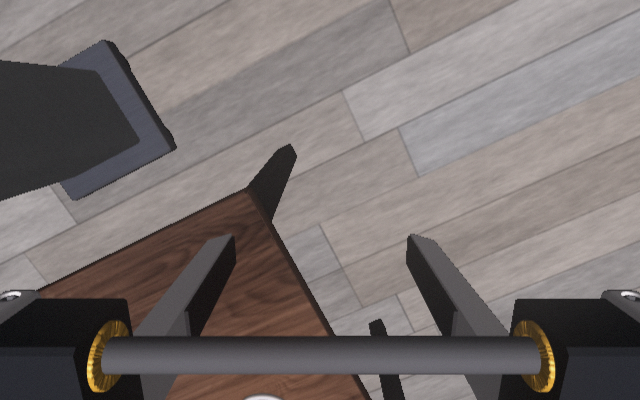

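The lid is at about (342,201) in the top view and the box at about (231,196). I'll measure both from it.

```bash
cat > h.py <<'E'
import numpy as np,cv2
def ray(s,uv,z,pose=None):
    P=s["pose"] if pose is None else pose
    K=s["intrinsics"]; uv=np.atleast_2d(np.asarray(uv,float))
    d=np.c_[(uv[:,0]-K[0,2])/K[0,0],-(uv[:,1]-K[1,2])/K[1,1],-np.ones(len(uv))]@P[:3,:3].T
    o=P[:3,3]; return o+d*((z-o[2])/d[:,2])[:,None]
def proj(s,p,pose=None):
    P=s["pose"] if pose is None else pose
    K=s["intrinsics"]; q=(np.atleast_2d(p)-P[:3,3])@P[:3,:3]
    return np.c_[K[0,2]+K[0,0]*q[:,0]/-q[:,2],K[1,2]+K[1,1]*q[:,1]/q[:,2]]
def rect(p):
    c,(w,h),a=cv2.minAreaRect(p[:,:2].astype(np.float32)*1000)
    if w<h: w,h,a=h,w,a+90
    return np.round([*c,w,h,(a+90)%180-90],1)
E
python3 - <<'E'
from h import *
s=dict(np.load("top0.npz")); im=s["color"][:,:,::-1].copy()
hsv=cv2.cvtColor(im,cv2.COLOR_BGR2HSV)
m=cv2.inRange(hsv,(80,70,50),(100,255,255)); 
cs=cv2.findContours(m,cv2.RETR_EXTERNAL,cv2.CHAIN_APPROX_NONE)[0]
c=max(cs,key=cv2.contourArea)[:,0]; print(cv2.contourArea(c),c.min(0),c.max(0))
print("lid",rect(ray(s,c,.011)))
# box: bright/low sat
roi=np.zeros_like(m); roi[155:240,195:268]=255
mb=cv2.bitwise_and(cv2.inRange(hsv,(0,0,150),(180,90,255)),roi)
mb=cv2.morphologyEx(mb,cv2.MORPH_CLOSE,np.ones((3,3)))
cs=cv2.findContours(mb,cv2.RETR_EXTERNAL,cv2.CHAIN_APPROX_NONE)[0]
c=max(cs,key=cv2.contourArea)[:,0]; print(cv2.contourArea(c),c.min(0),c.max(0)); print("box",rect(ray(s,c,.05)))
crop=im[150:245,190:380]; cv2.imwrite("pics/topcrop.png",cv2.resize(crop,None,fx=4,fy=4,interpolation=cv2.INTER_CUBIC))
s=dict(np.load("scene0.npz")); im=s["color"][:,:,::-1]
cv2.imwrite("pics/scrop.png",cv2.resize(im[140:260,220:380],None,fx=5,fy=5,interpolation=cv2.INTER_CUBIC))
E
```

```text
2431.0 [316 169] [365 233]
lid [ 562.7 -154.7  187.6  128.5    8.8]
2608.0 [202 159] [259 233]
box [571.3 176.2 208.3 127.   18.1]
```

View pics/topcrop.png

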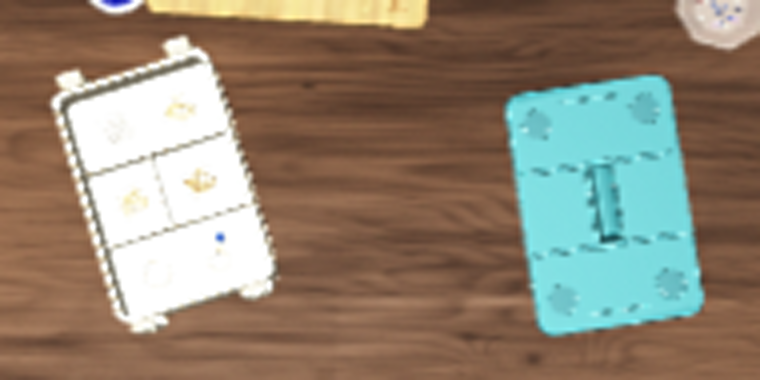

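View pics/scrop.png

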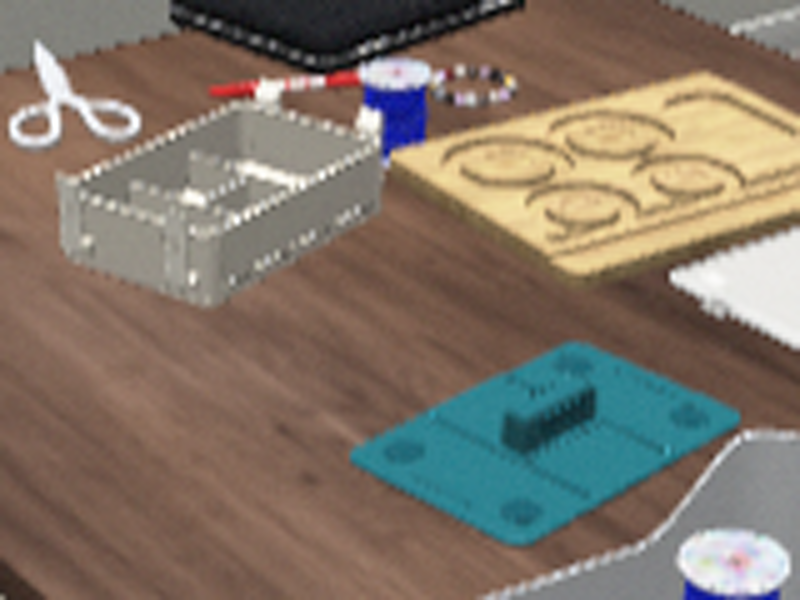

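Emit:
servo_tool(
  xyz=[
    [0,0,-0.23],
    [0,0,-0.23],
    [0,0,-0.23],
    [0,0,-0.23],
    [0,0,-0.23],
    [0,0,-0.23],
    [0,0,0],
  ],
  rot=[
    [0,0,-0.92],
    [0,0,-0.92],
    [0,0,-0.92],
    [0,0,-0.92],
    [0,0,-0.92],
    [0,0,-0.92],
    [0,0,0],
  ],
  grip=[1,1,1,1,1,1,1],
)

```text
time: 1.02
tool_pos: [0.2986, 0.6057, 0.2513]
tcp_rot: [[-0.307, 0.952, 0.0], [0.952, 0.307, 0.001], [0.001, 0.001, -1.0]]
force: [0.2, -0.5, -1.0]
grip_width: 1.0
```

```bash
cat > go.py <<'E'
import sys,numpy as np
from cell import arm
from scipy.spatial.transform import Rotation as R
def need(x,y,z,ang):
    "shift (units of 0.06) in present tool axes, and turn (units of 8 deg) to have tool x at ang deg, pointing down"
    s=arm.state(); M=s["tcp_rot"]; a=np.radians(ang)
    T=np.array([[np.cos(a),np.sin(a),0],[np.sin(a),-np.cos(a),0],[0,0,-1]])
    d=M.T@(np.array([x,y,z])-s["tool_pos"])/.06
    r=np.degrees(R.from_matrix(M.T@T).as_rotvec())/8
    print("t",round(s["time"],3),"pos",s["tool_pos"].round(4),"ang",round(np.degrees(np.arctan2(M[1,0],M[0,0])),2),"F",s["force"].round(1),"g",round(s["grip_width"],3),"| shift",d.round(3),"rot",r.round(3))
if __name__=="__main__": need(*map(float,sys.argv[1:]))
E
python3 go.py .55 .18 .25 108.1
```

```text
t 1.025 pos [0.2986 0.6057 0.2513] ang 107.88 F [ 0.2 -0.5 -1. ] g 1.0 | shift [-8.039  1.809  0.016] rot [ 0.005 -0.007 -0.028]
```

Emit:
servo_tool(
  xyz=[
    [-0.9,0.2,0],
    [-0.9,0.2,0],
    [-0.9,0.2,0],
    [-0.9,0.2,0],
    [-0.9,0.2,0],
    [-0.9,0.2,0],
    [-0.9,0.2,0],
    [-0.9,0.2,0],
    [-0.84,0.21,0.02],
    [0,0,0],
    [0,0,0],
    [0,0,0],
  ],
  rot=[
    [0,0,0],
    [0,0,0],
    [0,0,0],
    [0,0,0],
    [0,0,0],
    [0,0,0],
    [0,0,0],
    [0,0,0],
    [0,0,0],
    [0,0,0],
    [0,0,0],
    [0,0,0],
  ],
  grip=[1,1,1,1,1,1,1,1,1,1,1,1],
)

```text
time: 2.52
tool_pos: [0.5494, 0.1812, 0.2492]
tcp_rot: [[-0.309, 0.951, -0.001], [0.951, 0.309, 0.0], [0.0, -0.001, -1.0]]
force: [0.6, -0.4, -0.1]
grip_width: 0.999
```

```bash
cat > shot.py <<'E'
import sys,numpy as np,cv2
from cell import arm,cams
n,f=sys.argv[1:3]
st=arm.state(); s=cams.snapshot(n)
if n=="wrist":
    W=np.eye(4);W[:3,:3]=st["tcp_rot"];W[:3,3]=st["tool_pos"]
    s["pose"]=W@s["tool_from_camera"]
np.savez(f"{f}.npz",**s); cv2.imwrite(f"pics/{f}.png",s["color"][:,:,::-1])
print(st["tool_pos"].round(4),st["time"])
E
python3 shot.py wrist w1; python3 shot.py top t1
```

```text
[0.5494 0.1812 0.2492] 2.525
[0.5495 0.1811 0.2493] 2.575
```

View pics/w1.png

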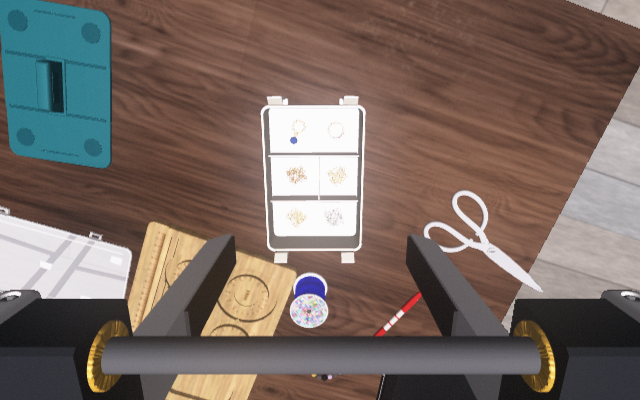

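Run:
```python
from h import *
s=dict(np.load("w1.npz")); im=s["color"][:,:,::-1].copy()
cv2.imwrite("pics/w1crop.png",cv2.resize(im[85:275,235:395],None,fx=4.,fy=3.15,interpolation=cv2.INTER_CUBIC))
hsv=cv2.cvtColor(im,cv2.COLOR_BGR2HSV)
roi=np.zeros(im.shape[:2],np.uint8); roi[90:262,250:380]=255
m=cv2.inRange(hsv,(0,0,130),(180,70,255))&roi
cs=cv2.findContours(m,cv2.RETR_EXTERNAL,cv2.CHAIN_APPROX_NONE)[0]
full=max(cs,key=cv2.contourArea)
mm=np.zeros_like(m); cv2.drawContours(mm,[full],-1,255,-1)
body=cv2.morphologyEx(mm,cv2.MORPH_OPEN,np.ones((27,27)))
c=cv2.findContours(body,cv2.RETR_EXTERNAL,cv2.CHAIN_APPROX_NONE)[0][0][:,0]
print("full",full[:,0].min(0),full[:,0].max(0),"body",c.min(0),c.max(0))
for z in(.05,): 
    print(rect(ray(s,c,z)), "full",rect(ray(s,full[:,0],.057)))
# angle from long sides
P=ray(s,full[:,0],.05)[:,:2]
v=im.copy(); cv2.drawContours(v,[c[:,None]],-1,(0,0,255),1); cv2.imwrite("pics/w1c.png",cv2.resize(v[85:275,235:395],None,fx=4.,fy=3.15,interpolation=cv2.INTER_NEAREST))
m=cv2.inRange(hsv,(80,70,30),(100,255,255)); 
cs=cv2.findContours(m,cv2.RETR_EXTERNAL,cv2.CHAIN_APPROX_NONE)[0]
c=max(cs,key=cv2.contourArea)[:,0]; print("lid",c.min(0),c.max(0),rect(ray(s,c,.012)))
```

```text
full [250  90] [374 261] body [259  95] [367 250]
[565.  176.4 189.6 127.9  17.9] full [568.6 178.8 209.3 141.9  20.4]
lid [0 0] [111 167] [ 561.8 -152.8  187.5  129.1    8.7]
```

View pics/w1c.png

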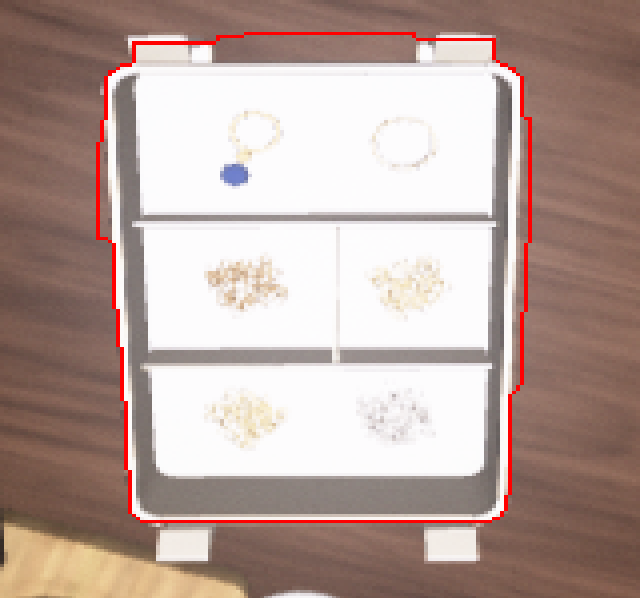

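Run:
```python
from h import *
s=dict(np.load("w1.npz")); im=s["color"][:,:,::-1].copy()
hsv=cv2.cvtColor(im,cv2.COLOR_BGR2HSV)
roi=np.zeros(im.shape[:2],np.uint8); roi[92:266,252:378]=255
m=cv2.inRange(hsv,(0,0,185),(180,60,255))&roi
cs=cv2.findContours(m,cv2.RETR_EXTERNAL,cv2.CHAIN_APPROX_NONE)[0]
mm=np.zeros_like(m); cv2.drawContours(mm,[max(cs,key=cv2.contourArea)],-1,255,-1)
body=cv2.morphologyEx(mm,cv2.MORPH_OPEN,np.ones((27,27)))
c=cv2.findContours(body,cv2.RETR_EXTERNAL,cv2.CHAIN_APPROX_NONE)[0][0][:,0]
print(c.min(0),c.max(0))
P=ray(s,c,.05); print(rect(P))
# edge fits
cx=c.mean(0)
def fit(sel):
    q=P[sel][:,:2].astype(np.float32); vx,vy,x,y=cv2.fitLine(q,cv2.DIST_HUBER,0,.01,.01).ravel(); return np.array([x,y]),np.degrees(np.arctan2(vy,vx))
rows=(c[:,1]>125)&(c[:,1]<230); cols=(c[:,0]>290)&(c[:,0]<340)
L=fit(rows&(c[:,0]<cx[0]));Rr=fit(rows&(c[:,0]>cx[0]));T=fit(cols&(c[:,1]<cx[1]));B=fit(cols&(c[:,1]>cx[1]))
for n,e in zip("LRTB",(L,Rr,T,B)): print(n,e[0].round(4),e[1].round(2))
v=im.copy(); v[c[:,1],c[:,0]]=(0,0,255); cv2.imwrite("pics/w1d.png",cv2.resize(v[85:275,235:395],None,fx=4.,fy=3.15,interpolation=cv2.INTER_NEAREST))
# same thing in top view for lid: fin
```

```text
[262 105] [364 250]
[570.1 178.3 179.  119.6  18.1]
L [0.5842 0.1207] 18.09
R [0.5478 0.2332] 18.04
T [0.4837 0.155 ] -72.03
B [0.6542 0.2086] -72.06
```

View pics/w1d.png

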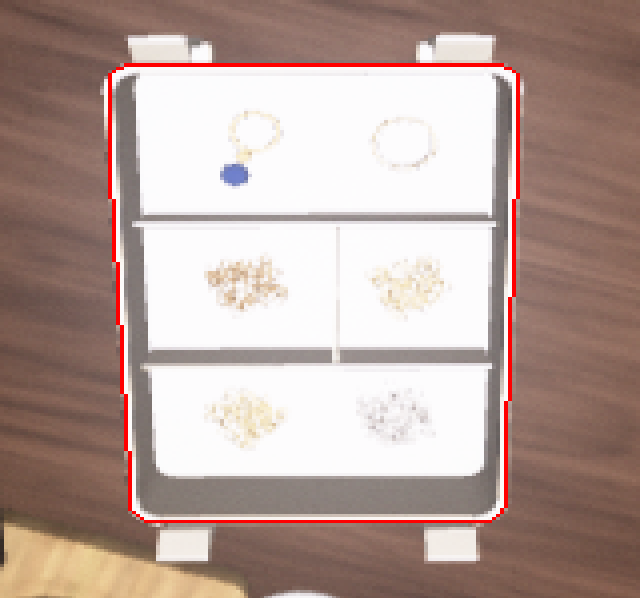

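```bash
python3 go.py .545 -.157 .25 98.8
```

```text
t 2.625 pos [0.5496 0.181  0.2493] ang 107.99 F [ 0.4 -0.4  0.3] g 1.0 | shift [-5.333 -1.813 -0.011] rot [-2.000e-03 -1.000e-03  1.149e+00]
```

Emit:
servo_tool(
  xyz=[
    [-0.89,-0.3,0],
    [-0.89,-0.3,0],
    [-0.89,-0.3,0],
    [-0.89,-0.3,0],
    [-0.89,-0.3,0],
    [-0.88,-0.31,0],
    [0,0,0],
    [0,0,0],
    [0,0,0],
    [0,0,0],
  ],
  rot=[
    [0,0,0],
    [0,0,0],
    [0,0,0],
    [0,0,0],
    [0,0,0],
    [0,0,0],
    [0,0,0.58],
    [0,0,0.57],
    [0,0,0],
    [0,0,0],
  ],
  grip=[1,1,1,1,1,1,1,1,1,1],
)

```text
time: 3.88
tool_pos: [0.5454, -0.1573, 0.2495]
tcp_rot: [[-0.154, 0.988, 0.0], [0.988, 0.154, 0.0], [-0.0, 0.0, -1.0]]
force: [0.6, -0.2, -0.1]
grip_width: 1.003
```

```bash
python3 shot.py wrist w2
python3 - <<'E'
from h import *
s=dict(np.load("w2.npz")); im=s["color"][:,:,::-1].copy()
hsv=cv2.cvtColor(im,cv2.COLOR_BGR2HSV)
m=cv2.inRange(hsv,(80,70,30),(100,255,255)); 
cs=cv2.findContours(m,cv2.RETR_EXTERNAL,cv2.CHAIN_APPROX_NONE)[0]
c=max(cs,key=cv2.contourArea)[:,0]; print("lid",c.min(0),c.max(0),rect(ray(s,c,.012)))
E
```

```text
[ 0.5454 -0.1573  0.2495] 3.875
lid [271  99] [372 240] [ 562.1 -153.9  187.5  127.8    8.9]
```

View pics/w2.png

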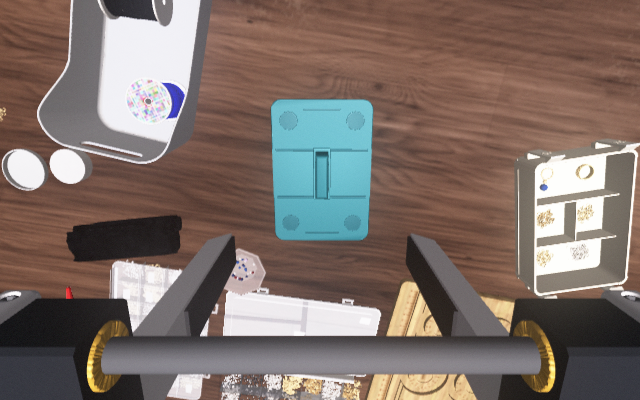

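```bash
python3 go.py .5621 -.1539 .016 98.9
```

```text
t 3.925 pos [ 0.5454 -0.1573  0.2495] ang 98.85 F [ 1.  -0.3  0.9] g 1.0 | shift [0.014 0.284 3.892] rot [ 0.     0.    -0.006]
```

Emit:
servo_tool(
  xyz=[
    [0.01,0.28,0.6],
    [0,0,0.8],
    [0,0,0.8],
    [0,0,0.8],
    [0,0,0.4],
    [0,0,0.25],
    [0,0,0.24],
    [0,0,0],
    [0,0,0],
  ],
  rot=[
    [0,0,0],
    [0,0,0],
    [0,0,0],
    [0,0,0],
    [0,0,0],
    [0,0,0],
    [0,0,0],
    [0,0,0],
    [0,0,0],
  ],
  grip=[0,0,0,0,0,0,0,0,0],
)

```text
time: 5.05
tool_pos: [0.5623, -0.1548, 0.0168]
tcp_rot: [[-0.152, 0.988, 0.001], [0.988, 0.152, -0.0], [-0.0, 0.001, -1.0]]
force: [0.7, -0.7, 0.1]
grip_width: 0.5
```

```bash
python3 go.py .5621 -.1539 .016 98.9; python3 shot.py wrist w3
```

```text
t 5.05 pos [ 0.5623 -0.1548  0.0168] ang 98.73 F [ 0.7 -0.7  0.1] g 0.5 | shift [ 0.015 -0.001  0.013] rot [ 0.007  0.002 -0.022]
[ 0.5623 -0.1548  0.0168] 5.05
```

View pics/w3.png

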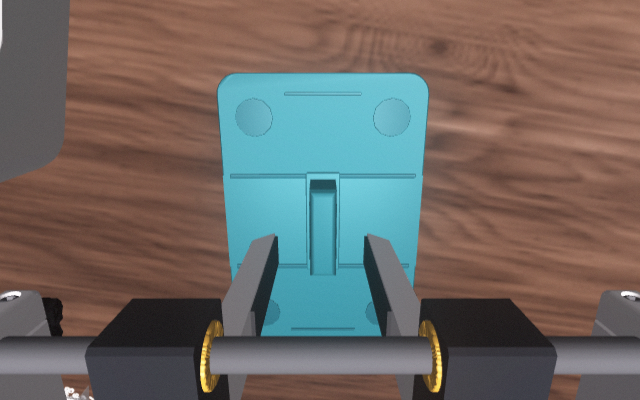

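Fingers straddle the fin, centred lengthwise (fin rows 175–275, tips near 230). Closing.

Emit:
servo_tool(
  xyz=[
    [0,0,0],
    [0,0,0],
    [0,0,0],
    [0,0,0],
    [0,0,0],
    [0,0,0],
  ],
  rot=[
    [0,0,0],
    [0,0,0],
    [0,0,0],
    [0,0,0],
    [0,0,0],
    [0,0,0],
  ],
  grip=[-1,-1,-1,-1,-1,-1],
  grip_force=40,
)

```text
time: 5.85
tool_pos: [0.5618, -0.1547, 0.0161]
tcp_rot: [[-0.152, 0.988, -0.0], [0.988, 0.152, -0.0], [-0.0, -0.0, -1.0]]
force: [-0.7, 0.1, -0.1]
grip_width: 0.009
```

Emit:
servo_tool(
  xyz=[
    [0,0,-0.2],
    [0,0,-0.5],
    [0,0,-0.8],
    [0,0,-0.8],
    [0,0,-0.4],
    [0,0,0],
    [0,0,0],
  ],
  rot=[
    [0,0,0],
    [0,0,0],
    [0,0,0],
    [0,0,0],
    [0,0,0],
    [0,0,0],
    [0,0,0],
  ],
  grip=[-1,-1,-1,-1,-1,-1,-1],
)

```text
time: 6.72
tool_pos: [0.5614, -0.1545, 0.1778]
tcp_rot: [[-0.152, 0.988, -0.0], [0.988, 0.152, 0.0], [0.0, -0.0, -1.0]]
force: [0.1, -0.3, -0.0]
grip_width: 0.005
```

```bash
python3 go.py .5621 -.1539 .18 98.9; python3 shot.py wrist w4; python3 shot.py scene s4
```

```text
t 6.725 pos [ 0.5614 -0.1545  0.1778] ang 98.73 F [ 0.1 -0.3 -0. ] g 0.005 | shift [ 0.009  0.013 -0.037] rot [-0.003 -0.001 -0.022]
[ 0.5614 -0.1545  0.1778] 6.725
[ 0.5612 -0.1545  0.1774] 6.775
```

View pics/w4.png

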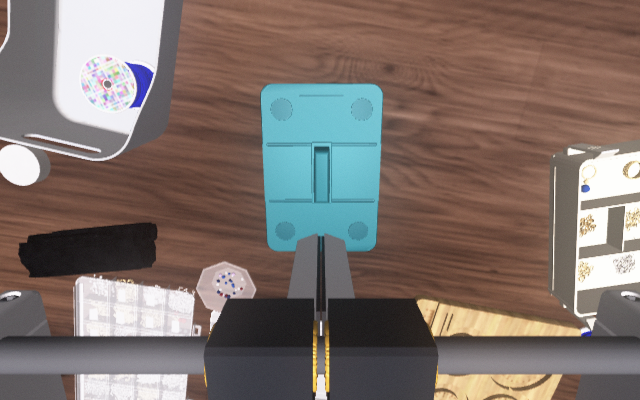

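View pics/s4.png

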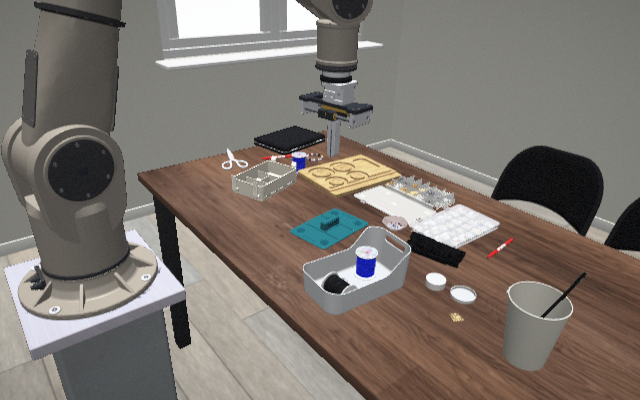

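Run:
```python
from h import *
s=dict(np.load("s4.npz")); im=s["color"][:,:,::-1]
for z in (0.1778,.197,.215,.235): print(z,proj(s,[.5614,-.1545,z]).round(1))
print(proj(s,[[.5621,-.1539,.0245],[.5621,-.1539,.036]]))
cv2.imwrite("pics/s4c.png",cv2.resize(im[80:180,290:390],None,fx=6,fy=6,interpolation=cv2.INTER_CUBIC))
```

```text
0.1778 [[331.4 169.4]]
0.197 [[331.7 162.4]]
0.215 [[332.  155.6]]
0.235 [[332.3 148. ]]
[[329.33740612 222.25925624]
 [329.49063302 218.49099822]]
```

View pics/s4c.png

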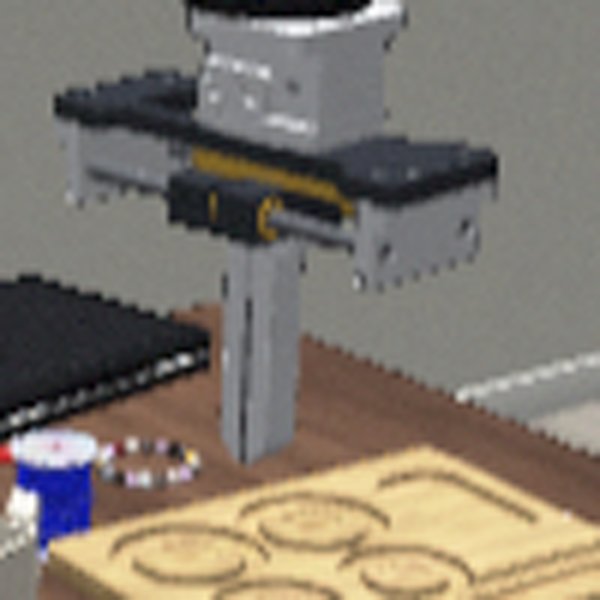

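Run:
```python
from h import *
s=dict(np.load("w4.npz")); im=s["color"][:,:,::-1]
cv2.imwrite("pics/w4c.png",cv2.resize(im[220:310,270:370],None,fx=6,fy=6,interpolation=cv2.INTER_NEAREST))
```

```text
(no output)
```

View pics/w4c.png

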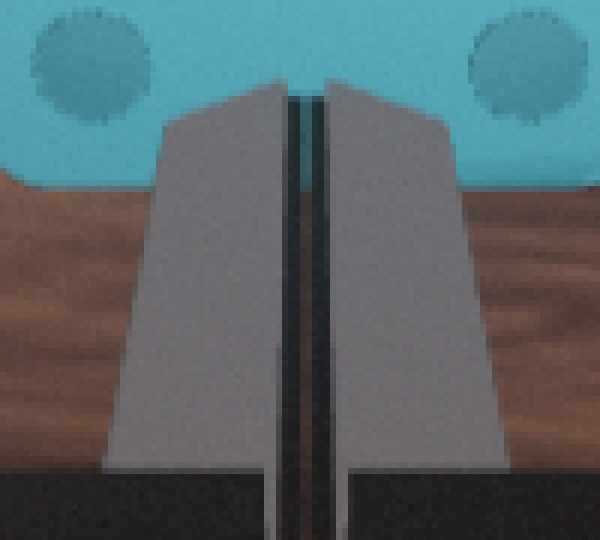

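Run:
```python
from h import *
s=dict(np.load("s4.npz"));w=dict(np.load("w4.npz"))
a=proj(s,[[.5534,-.1557,z] for z in (.2,.205,.21,.215,.22)]);print(a.round(1))
# triangulate rays: scene (330.8,157.2), wrist (321.5,233.3)
def dr(s,u):
    o=s["pose"][:3,3]; p=ray(s,[u],0)[0]; d=p-o; return o,d/np.linalg.norm(d)
o1,d1=dr(s,(330.8,157.0));o2,d2=dr(w,(321.5,233.3))
t=np.linalg.lstsq(np.c_[d1,-d2],o2-o1,rcond=None)[0];print(o1+d1*t[0],o2+d2*t[1])
```

```text
[[329.6 162.1]
 [329.7 160.2]
 [329.7 158.3]
 [329.8 156.5]
 [329.9 154.6]]
[ 0.55539156 -0.1571955   0.21359488] [ 0.55334941 -0.15582213  0.21287828]
```

Both cameras agree that the real fingertips are about 35 mm short of the reported TCP. The jaws therefore shut above the fin and nothing was moved. I'll correct for this offset by lowering the TCP a further 35 mm, gently.

Emit:
servo_tool(
  xyz=[
    [0.01,0.01,0.6],
    [0,0,0.7],
    [0,0,0.6],
    [0,0,0.4],
    [0,0,0.3],
    [0,0,0],
    [0,0,0],
  ],
  rot=[
    [0,0,-0.02],
    [0,0,0],
    [0,0,0],
    [0,0,0],
    [0,0,0],
    [0,0,0],
    [0,0,0],
  ],
  grip=[-0.2,-0.2,-0.2,-0.2,-0.2,-0.2,-0.2],
)

```text
time: 7.7
tool_pos: [0.5627, -0.1542, 0.0227]
tcp_rot: [[-0.154, 0.988, 0.001], [0.988, 0.154, -0.0], [-0.0, 0.001, -1.0]]
force: [0.5, 0.3, 0.6]
grip_width: 0.398
```

```bash
python3 go.py .5621 -.1539 -.0195 98.9; python3 shot.py wrist w5
```

```text
t 7.7 pos [ 0.5627 -0.1542  0.0227] ang 98.88 F [0.5 0.3 0.6] g 0.398 | shift [ 0.006 -0.009  0.703] rot [ 0.004  0.002 -0.003]
[ 0.5627 -0.1542  0.0227] 7.7
```

View pics/w5.png

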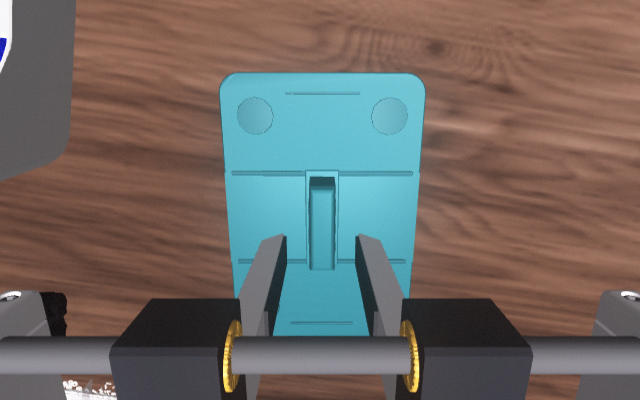

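Emit:
servo_tool(
  xyz=[
    [0,0,0.2],
    [0,0,0.2],
    [0,0,0.15],
    [0,0,0.1],
    [0,0,0],
    [0,0,0],
  ],
  rot=[
    [0,0,0],
    [0,0,0],
    [0,0,0],
    [0,0,0],
    [0,0,0],
    [0,0,0],
  ],
  grip=[-0.2,-0.2,-0.2,-0.2,-0.2,-0.2],
)

```text
time: 8.5
tool_pos: [0.5624, -0.1541, -0.0167]
tcp_rot: [[-0.154, 0.988, 0.0], [0.988, 0.154, -0.0], [-0.0, 0.0, -1.0]]
force: [0.4, -0.4, 0.4]
grip_width: 0.4
```

```bash
python3 go.py .5621 -.1539 -.0195 98.9; python3 shot.py wrist w6;python3 shot.py scene s6; python3 -c "
import cv2
a=cv2.imread('pics/s6.png')[150:270,270:390];cv2.imwrite('pics/s6c.png',cv2.resize(a,None,fx=5,fy=5,interpolation=2))"
```

```text
t 8.5 pos [ 0.5624 -0.1541 -0.0167] ang 98.88 F [ 0.4 -0.4  0.4] g 0.4 | shift [ 0.004 -0.005  0.046] rot [ 0.002  0.001 -0.002]
[ 0.5624 -0.1541 -0.0167] 8.5
[ 0.5625 -0.1541 -0.0166] 8.55
```

View pics/w6.png

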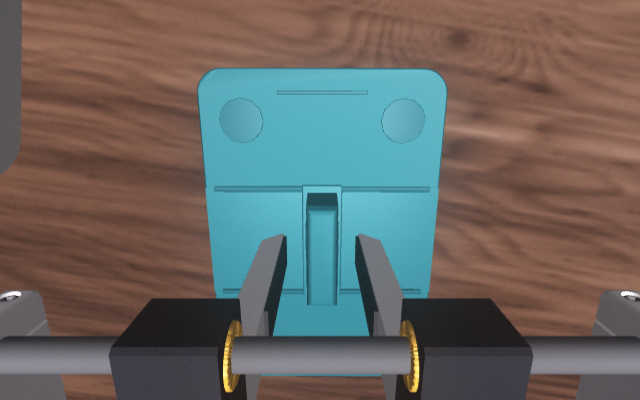

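View pics/s6c.png

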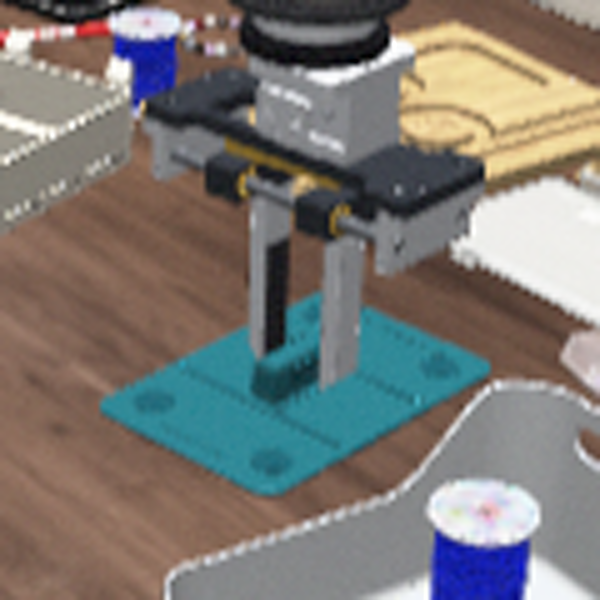

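Emit:
servo_tool(
  xyz=[
    [0,0,0.04],
    [0,0,0],
    [0,0,0],
    [0,0,0],
    [0,0,0],
    [0,0,0],
  ],
  rot=[
    [0,0,0],
    [0,0,0],
    [0,0,0],
    [0,0,0],
    [0,0,0],
    [0,0,0],
  ],
  grip=[-0.2,-1,-1,-1,-1,-1],
  grip_force=35,
)

```text
time: 9.35
tool_pos: [0.5623, -0.154, -0.0193]
tcp_rot: [[-0.154, 0.988, 0.0], [0.988, 0.154, -0.0], [-0.0, 0.0, -1.0]]
force: [-0.1, 0.5, -0.4]
grip_width: 0.168
```

```bash
python3 go.py .5621 -.1539 .08 98.9
```

```text
t 9.35 pos [ 0.5623 -0.154  -0.0193] ang 98.89 F [-0.1  0.5 -0.4] g 0.168 | shift [ 0.002 -0.003 -1.655] rot [ 0.     0.    -0.002]
```

Emit:
servo_tool(
  xyz=[
    [0,0,-0.2],
    [0,0,-0.5],
    [0,0,-0.7],
    [0,0,-0.5],
    [0,0,-0.2],
    [0,0,0],
    [0,0,0],
  ],
  rot=[
    [0,0,0],
    [0,0,0],
    [0,0,0],
    [0,0,0],
    [0,0,0],
    [0,0,0],
    [0,0,0],
  ],
  grip=[-1,-1,-1,-1,-1,-1,-1],
)

```text
time: 10.22
tool_pos: [0.5615, -0.1538, 0.1055]
tcp_rot: [[-0.155, 0.988, -0.002], [0.988, 0.155, 0.0], [0.0, -0.002, -1.0]]
force: [0.8, 0.4, -2.9]
grip_width: 0.166
```

```bash
python3 go.py .57 .1783 .105 98.9;  python3 go.py .57 .1783 .105 108.05; python3 shot.py wrist w7
```

```text
t 10.225 pos [ 0.5615 -0.1538  0.1055] ang 98.89 F [ 0.8  0.4 -2.9] g 0.166 | shift [5.446 0.995 0.009] rot [-0.012 -0.003 -0.001]
t 10.225 pos [ 0.5615 -0.1538  0.1055] ang 98.89 F [ 0.8  0.4 -2.9] g 0.166 | shift [5.446 0.995 0.009] rot [-0.012 -0.004 -1.145]
[ 0.5615 -0.1538  0.1055] 10.225
```

View pics/w7.png

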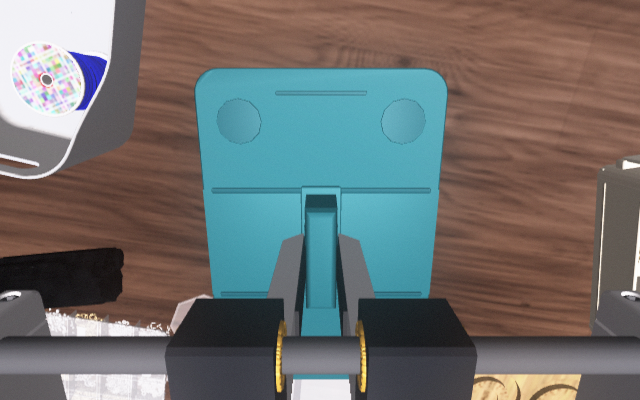

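Emit:
servo_tool(
  xyz=[
    [0.4,0.07,0],
    [0.7,0.13,0],
    [0.8,0.15,0],
    [0.8,0.15,0],
    [0.8,0.15,0],
    [0.8,0.15,0],
    [0.7,0.13,0],
    [0.45,0.07,0],
    [0,0,0],
    [0,0,0],
    [0,0,0],
    [0,0,0],
  ],
  rot=[
    [0,0,0],
    [0,0,0],
    [0,0,0],
    [0,0,0],
    [0,0,0],
    [0,0,0],
    [0,0,0],
    [0,0,-0.3],
    [0,0,-0.4],
    [0,0,-0.4],
    [0,0,-0.05],
    [0,0,0],
  ],
  grip=[-1,-1,-1,-1,-1,-1,-1,-1,-1,-1,-1,-1],
)

```text
time: 11.78
tool_pos: [0.571, 0.1778, 0.1064]
tcp_rot: [[-0.309, 0.951, -0.0], [0.951, 0.309, -0.0], [-0.0, -0.001, -1.0]]
force: [0.2, 1.0, -2.0]
grip_width: 0.168
```

```bash
python3 go.py .57 .1783 .07 108.05; python3 shot.py wrist w8; python3 shot.py top t8; python3 shot.py scene s8
python3 - <<'E'
from h import *
for n,z in(("w7",.1255+.012),("w8",.1255+.012)):
    s=dict(np.load(n+".npz")); im=s["color"][:,:,::-1].copy()
    m=cv2.inRange(cv2.cvtColor(im,cv2.COLOR_BGR2HSV),(80,70,30),(100,255,255))
    c=max(cv2.findContours(m,cv2.RETR_EXTERNAL,cv2.CHAIN_APPROX_NONE)[0],key=cv2.contourArea)[:,0]
    c=c[c[:,1]<285]
    P=ray(s,c,z)[:,:2]
    def fit(q):
        vx,vy,x,y=cv2.fitLine(q.astype(np.float32),cv2.DIST_HUBER,0,.01,.01).ravel();return np.array([x,y]).round(4),round(float(np.degrees(np.arctan2(vy,vx))),2)
    sel=(c[:,1]>95)&(c[:,1]<280)
    print(n,"L",fit(P[sel&(c[:,0]<260)]),"R",fit(P[sel&(c[:,0]>380)]),"T",fit(P[(c[:,1]<75)&(c[:,0]>215)&(c[:,0]<425)]))
E
```

```text
t 11.775 pos [0.571  0.1778 0.1064] ang 108.02 F [ 0.2  1.  -2. ] g 0.168 | shift [ 0.013 -0.013  0.607] rot [-0.004  0.001 -0.004]
[0.571  0.1778 0.1064] 11.775
[0.571  0.1779 0.1064] 11.825
[0.571  0.178  0.1065] 11.875
w7 L (array([ 0.5398, -0.2217], dtype=float32), 8.63) R (array([ 0.5203, -0.0968], dtype=float32), 9.05) T (array([ 0.4692, -0.1691], dtype=float32), -81.11)
w8 L (array([0.5605, 0.107 ], dtype=float32), 17.71) R (array([0.5213, 0.2278], dtype=float32), 18.18) T (array([0.4852, 0.1383], dtype=float32), -71.98)
```

View pics/w8.png

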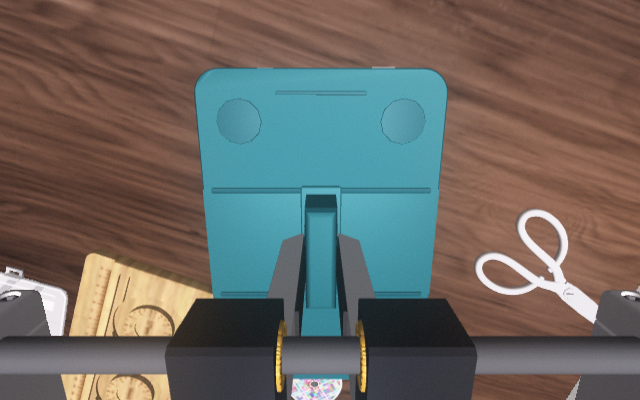

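View pics/s8.png

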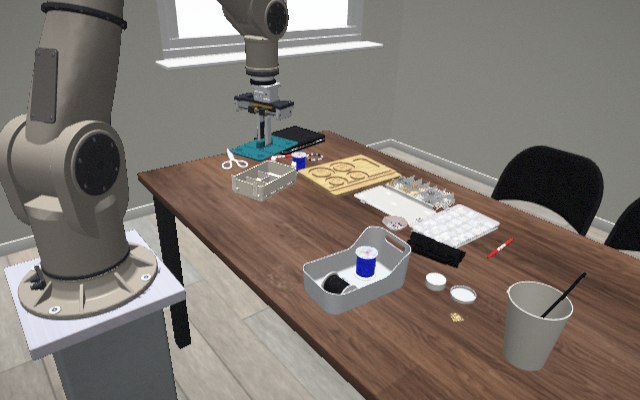

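Run:
```python
from h import *
s=dict(np.load("top0.npz")); im=s["color"][:,:,::-1].copy()
hsv=cv2.cvtColor(im,cv2.COLOR_BGR2HSV)
roi=np.zeros(im.shape[:2],np.uint8); roi[155:240,198:266]=255
for v in (170,200,230):
    m=cv2.inRange(hsv,(0,0,v),(180,70,255))&roi
    c=max(cv2.findContours(m,cv2.RETR_EXTERNAL,cv2.CHAIN_APPROX_NONE)[0],key=cv2.contourArea)[:,0]
    P=ray(s,c,.05)[:,:2]; a=np.radians(18.05); u=np.array([np.cos(a),np.sin(a)]); w=np.array([-u[1],u[0]])
    C=np.array([.5701,.1783]); q=(P-C)@np.c_[u,w]
    mid=abs(q[:,0])<.075; en=abs(q[:,1])<.028
    f=lambda k,sel:round(float(np.median(q[sel,k])*1000),1)
    print(v,"y",f(1,mid&(q[:,1]>0)),f(1,mid&(q[:,1]<0)),"x",f(0,en&(q[:,0]>0)),f(0,en&(q[:,0]<0)))
s=dict(np.load("t8.npz")); im=s["color"][:,:,::-1]
cv2.imwrite("pics/t8c.png",cv2.resize(im[140:250,180:290],None,fx=5,fy=5,interpolation=2))
```

```text
170 y 59.3 -62.5 x 90.2 -89.8
200 y 58.9 -60.5 x 89.3 -89.0
230 y 48.5 -60.0 x 77.8 -88.2
```

View pics/t8c.png

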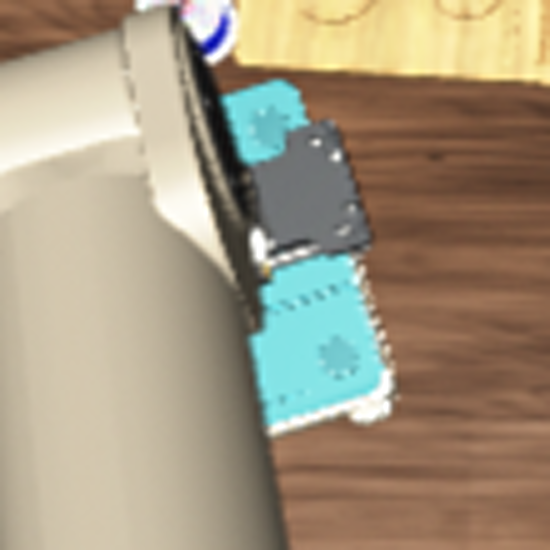

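Emit:
servo_tool(
  xyz=[
    [0.02,-0.015,0.2],
    [0,0,0.3],
    [0,0,0.3],
    [0,0,0.2],
    [0,0,0.06],
    [0,0,0],
    [0,0,0],
  ],
  rot=[
    [0,0,-0.01],
    [0,0,0],
    [0,0,0],
    [0,0,0],
    [0,0,0],
    [0,0,0],
    [0,0,0],
  ],
  grip=[-1,-1,-1,-1,-1,-1,-1],
)

```text
time: 12.8
tool_pos: [0.5702, 0.1794, 0.0436]
tcp_rot: [[-0.312, 0.95, 0.001], [0.95, 0.312, 0.0], [0.0, 0.001, -1.0]]
force: [-0.0, 0.4, -0.2]
grip_width: 0.168
```

```bash
python3 go.py .57 .1788 .0317 108.05; python3 shot.py wrist w9; python3 shot.py scene s9;python3 -c "
import cv2
a=cv2.imread('pics/s9.png')[120:220,210:330];cv2.imwrite('pics/s9c.png',cv2.resize(a,None,fx=6,fy=6,interpolation=2))"
```

```text
t 12.8 pos [0.5702 0.1794 0.0436] ang 108.16 F [-0.   0.4 -0.2] g 0.168 | shift [-0.008 -0.006  0.198] rot [ 0.006 -0.001  0.014]
[0.5702 0.1794 0.0436] 12.8
[0.5702 0.1794 0.0436] 12.85
```

View pics/w9.png

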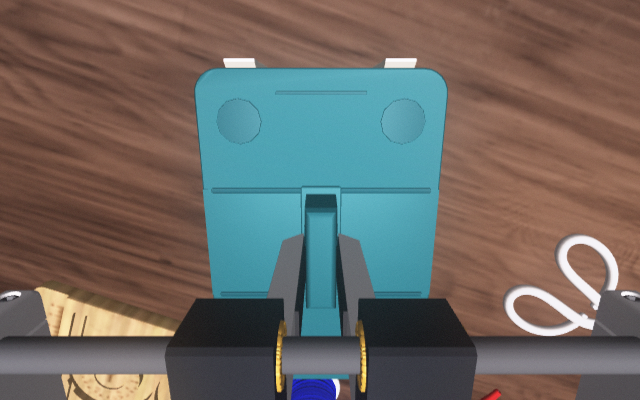

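View pics/s9c.png

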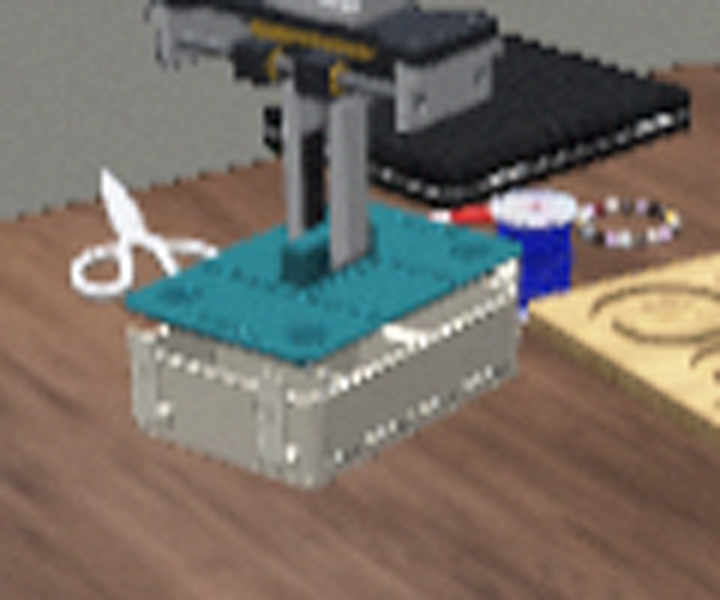

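Emit:
servo_tool(
  xyz=[
    [0,0,0.07],
    [0,0,0.07],
    [0,0,0.06],
    [0,0,0],
    [0,0,0],
  ],
  rot=[
    [0,0,0],
    [0,0,0],
    [0,0,0],
    [0,0,0],
    [0,0,0],
  ],
  grip=[-1,-1,-1,-1,-1],
)

```text
time: 13.52
tool_pos: [0.5698, 0.1792, 0.031]
tcp_rot: [[-0.312, 0.95, -0.0], [0.95, 0.312, -0.0], [-0.0, -0.0, -1.0]]
force: [-0.3, 0.5, -2.2]
grip_width: 0.166
```

```bash
python3 go.py .5702 .1794 .0297 108.05
```

```text
t 13.525 pos [0.5698 0.1792 0.031 ] ang 108.16 F [-0.3  0.5 -2.2] g 0.166 | shift [0.002 0.008 0.022] rot [-0.002  0.     0.014]
```

Emit:
servo_tool(
  xyz=[
    [0,0,0],
    [0,0,0],
    [0,0,0],
    [0,0,0],
    [0,0,-0.3],
    [0,0,-0.8],
    [0,0,-0.9],
    [0,0,-0.9],
    [0,0,-0.4],
    [0,0,0],
    [0,0,0],
  ],
  rot=[
    [0,0,0],
    [0,0,0],
    [0,0,0],
    [0,0,0],
    [0,0,0],
    [0,0,0],
    [0,0,0],
    [0,0,0],
    [0,0,0],
    [0,0,0],
    [0,0,0],
  ],
  grip=[-0.3,-0.3,-0.3,-0.3,-0.3,-1,-1,-1,-1,-1,-1],
)

```text
time: 14.9
tool_pos: [0.5694, 0.1791, 0.229]
tcp_rot: [[-0.312, 0.95, -0.0], [0.95, 0.312, -0.0], [0.0, -0.0, -1.0]]
force: [0.2, -0.1, 0.2]
grip_width: 0.006
```

```bash
python3 go.py .5702 .1794 .2 108.05; python3 shot.py wrist w10; python3 shot.py scene s10;python3 -c "
import cv2
a=cv2.imread('pics/s10.png')[120:220,210:330];cv2.imwrite('pics/s10c.png',cv2.resize(a,None,fx=6,fy=6,interpolation=2))"
```

```text
t 14.9 pos [0.5694 0.1791 0.229 ] ang 108.17 F [ 0.2 -0.1  0.2] g 0.006 | shift [0.    0.014 0.482] rot [-0.003 -0.     0.015]
[0.5694 0.1791 0.229 ] 14.9
[0.5692 0.1791 0.2285] 14.95
```

View pics/w10.png

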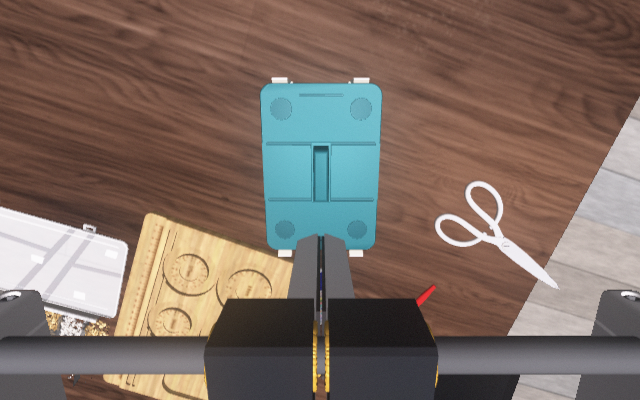

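View pics/s10c.png

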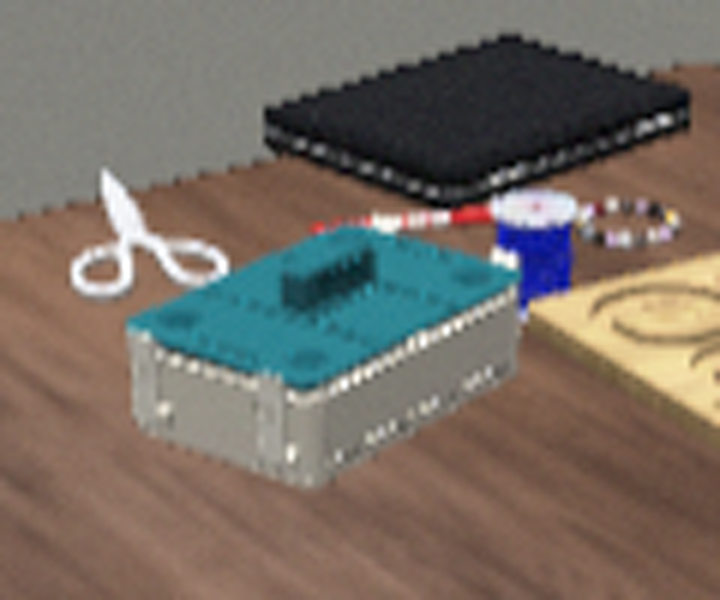

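Run:
```python
from h import *
s=dict(np.load("w10.npz")); im=s["color"][:,:,::-1].copy()
print(ray(s,[(281,108.5),(361,108.5),(284.5,229.5),(356.5,229.5),(321,173)],.061)[:,:2].round(4).tolist())
m=cv2.inRange(cv2.cvtColor(im,cv2.COLOR_BGR2HSV),(80,70,30),(100,255,255))
c=max(cv2.findContours(m,cv2.RETR_EXTERNAL,cv2.CHAIN_APPROX_NONE)[0],key=cv2.contourArea)[:,0]
print(rect(ray(s,c,.061)))
a=np.radians(18.05);R=np.array([[np.cos(a),-np.sin(a)],[np.sin(a),np.cos(a)]])
for n,q in dict(a=(-.068,.042),b=(-.068,-.042),c=(.068,-.042),d=(.068,.042)).items(): print(n,(R@q+[.5701,.1783]).round(4))
```

```text
[[0.5181, 0.118], [0.4919, 0.198], [0.6473, 0.1602], [0.6214, 0.2395], [0.5708, 0.1796]]
[569.3 178.5 186.  127.6  18.2]
a [0.4924 0.1972]
b [0.5185 0.1173]
c [0.6478 0.1594]
d [0.6217 0.2393]
```

```bash
python3 go.py .4921 .1976 .032 108.05
```

```text
t 15.0 pos [0.5692 0.179  0.2282] ang 108.17 F [-0.4  0.4 -0.5] g 0.008 | shift [ 0.696 -1.12   3.272] rot [-0.011  0.002  0.015]
```

Emit:
servo_tool(
  xyz=[
    [0.35,-0.56,0.3],
    [0.35,-0.56,0.5],
    [0,0,0.8],
    [0,0,0.8],
    [0,0,0.5],
    [0,0,0.25],
    [0,0,0.1],
    [0,0,0],
    [0,0,0],
  ],
  rot=[
    [0,0,0],
    [0,0,0],
    [0,0,0],
    [0,0,0],
    [0,0,0],
    [0,0,0],
    [0,0,0],
    [0,0,0],
    [0,0,0],
  ],
  grip=[-1,-1,-1,-1,-1,-1,-1,-1,-1],
)

```text
time: 16.12
tool_pos: [0.4935, 0.1985, 0.035]
tcp_rot: [[-0.312, 0.95, 0.001], [0.95, 0.312, 0.001], [0.0, 0.001, -1.0]]
force: [0.3, -0.4, 0.5]
grip_width: 0.001
```

```bash
python3 go.py .4921 .1976 .0255 108.05;python3 shot.py scene s11;python3 -c "
import cv2
a=cv2.imread('pics/s11.png')[120:220,210:330];cv2.imwrite('pics/s11c.png',cv2.resize(a,None,fx=6,fy=6,interpolation=2))"
```

```text
t 16.125 pos [0.4935 0.1985 0.035 ] ang 108.17 F [ 0.3 -0.4  0.5] g 0.001 | shift [-0.007 -0.026  0.158] rot [ 0.01  -0.003  0.014]
[0.4935 0.1985 0.035 ] 16.125
```

View pics/s11c.png

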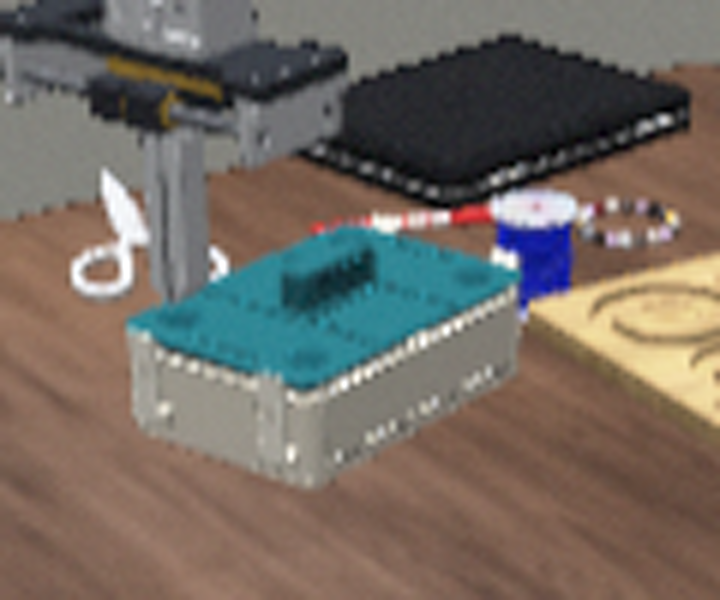

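Emit:
servo_tool(
  xyz=[
    [0,-0.02,0.04],
    [0,0,0.04],
    [0,0,0.03],
    [0,0,0.02],
    [0,0,0.02],
    [0,0,0],
  ],
  rot=[
    [0,0,0],
    [0,0,0],
    [0,0,0],
    [0,0,0],
    [0,0,0],
    [0,0,0],
  ],
  grip=[-1,-1,-1,-1,-1,-1],
)

```text
time: 16.92
tool_pos: [0.4917, 0.1978, 0.025]
tcp_rot: [[-0.312, 0.95, -0.0], [0.95, 0.312, -0.0], [-0.0, -0.0, -1.0]]
force: [-0.1, 0.5, -0.2]
grip_width: 0.005
```

Emit:
servo_tool(
  xyz=[
    [0,0,0.02],
    [0,0,0.02],
    [0,0,0],
  ],
  rot=[
    [0,0,0],
    [0,0,0],
    [0,0,0],
  ],
  grip=[-1,-1,-1],
)

```text
time: 17.3
tool_pos: [0.4919, 0.1979, 0.0228]
tcp_rot: [[-0.312, 0.95, 0.0], [0.95, 0.312, 0.0], [0.0, 0.0, -1.0]]
force: [0.8, 0.6, 2.9]
grip_width: 0.002
```

Emit:
servo_tool(
  xyz=[
    [0,0,0.02],
    [0,0,0.02],
    [0,0,0],
  ],
  rot=[
    [0,0,0],
    [0,0,0],
    [0,0,0],
  ],
  grip=[-1,-1,-1],
)

```text
time: 17.68
tool_pos: [0.4923, 0.1983, 0.0207]
tcp_rot: [[-0.312, 0.95, 0.001], [0.95, 0.312, 0.001], [0.0, 0.001, -1.0]]
force: [-0.1, 0.3, 7.0]
grip_width: 0.009
```

Emit:
servo_tool(
  xyz=[
    [0,0,0.02],
    [0,0,0.02],
    [0,0,0],
  ],
  rot=[
    [0,0,0],
    [0,0,0],
    [0,0,0],
  ],
  grip=[-1,-1,-1],
)

```text
time: 18.05
tool_pos: [0.4914, 0.1976, 0.0176]
tcp_rot: [[-0.312, 0.95, -0.001], [0.95, 0.312, -0.0], [-0.0, -0.001, -1.0]]
force: [-0.4, -0.2, 0.7]
grip_width: 0.002
```

Emit:
servo_tool(
  xyz=[
    [0,0,0.02],
    [0,0,0],
  ],
  rot=[
    [0,0,0],
    [0,0,0],
  ],
  grip=[-1,-1],
)

```text
time: 18.3
tool_pos: [0.4916, 0.1977, 0.017]
tcp_rot: [[-0.312, 0.95, -0.0], [0.95, 0.312, -0.0], [0.0, -0.0, -1.0]]
force: [-3.0, -1.9, 11.6]
grip_width: 0.005
```

```bash
python3 go.py .4921 .1976 .0255 108.05;python3 shot.py scene s12;python3 -c "
import cv2
a=cv2.imread('pics/s12.png')[120:220,210:330];cv2.imwrite('pics/s12c.png',cv2.resize(a,None,fx=6,fy=6,interpolation=2))"; python3 shot.py wrist w12
```

```text
t 18.3 pos [0.4916 0.1977 0.017 ] ang 108.15 F [-3.  -1.9 11.6] g 0.005 | shift [-0.004  0.007 -0.142] rot [-0.002 -0.     0.013]
[0.4916 0.1977 0.017 ] 18.3
[0.4916 0.1977 0.017 ] 18.35
```

View pics/s12c.png

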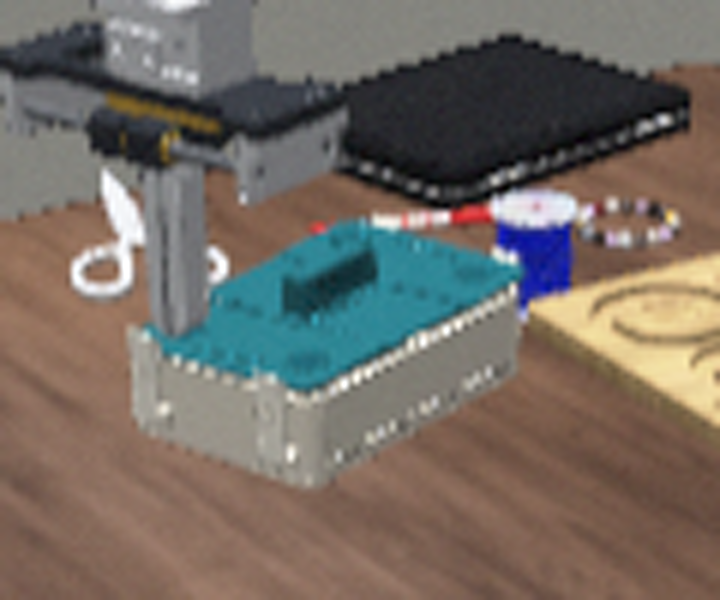

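View pics/w12.png

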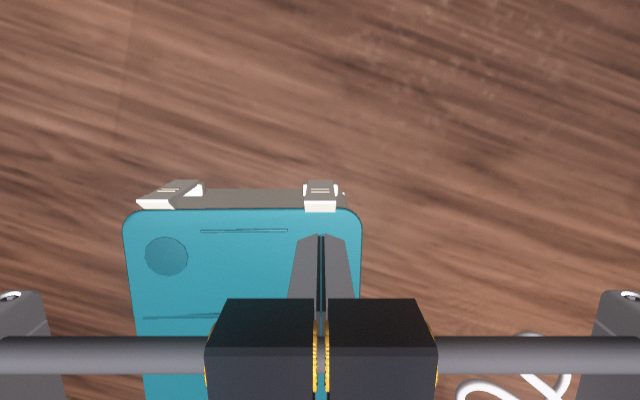

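Emit:
servo_tool(
  xyz=[
    [0,0,-0.4],
    [-0.7,0,0],
    [-0.7,0,0],
    [0,0,0],
    [0,0,0.1],
    [0,0,0.1],
    [0,0,0.04],
    [0,0,0],
  ],
  rot=[
    [0,0,0],
    [0,0,0],
    [0,0,0],
    [0,0,0],
    [0,0,0],
    [0,0,0],
    [0,0,0],
    [0,0,0],
  ],
  grip=[-1,-1,-1,-1,-1,-1,-1,-1],
)

```text
time: 19.4
tool_pos: [0.5176, 0.1183, 0.0259]
tcp_rot: [[-0.312, 0.95, -0.001], [0.95, 0.312, -0.0], [-0.0, -0.001, -1.0]]
force: [-0.4, 0.3, -0.0]
grip_width: 0.007
```

```bash
python3 go.py .5182 .1177 .024 108.05
```

```text
t 19.4 pos [0.5176 0.1183 0.0259] ang 108.21 F [-0.4  0.3 -0. ] g 0.007 | shift [-0.013  0.006  0.032] rot [-0.005  0.     0.02 ]
```

Emit:
servo_tool(
  xyz=[
    [-0.01,0,0.02],
    [0,0,0.02],
    [0,0,0.02],
    [0,0,0],
  ],
  rot=[
    [0,0,0],
    [0,0,0],
    [0,0,0],
    [0,0,0],
  ],
  grip=[-1,-1,-1,-1],
)

```text
time: 19.9
tool_pos: [0.5181, 0.1174, 0.0227]
tcp_rot: [[-0.312, 0.95, 0.0], [0.95, 0.312, 0.0], [-0.0, 0.0, -1.0]]
force: [1.2, 0.5, 1.2]
grip_width: 0.006
```

Emit:
servo_tool(
  xyz=[
    [0,0,0.02],
    [0,0,0.02],
    [0,0,0],
  ],
  rot=[
    [0,0,0],
    [0,0,0],
    [0,0,0],
  ],
  grip=[-1,-1,-1],
)

```text
time: 20.27
tool_pos: [0.5181, 0.1174, 0.0203]
tcp_rot: [[-0.312, 0.95, 0.0], [0.95, 0.312, 0.0], [0.0, 0.0, -1.0]]
force: [0.3, -0.8, -1.2]
grip_width: 0.001
```

Emit:
servo_tool(
  xyz=[
    [0,0,0.02],
    [0,0,0],
  ],
  rot=[
    [0,0,0],
    [0,0,0],
  ],
  grip=[-1,-1],
)

```text
time: 20.52
tool_pos: [0.5179, 0.1174, 0.0189]
tcp_rot: [[-0.312, 0.95, -0.0], [0.95, 0.312, -0.0], [-0.0, -0.0, -1.0]]
force: [-0.4, -0.3, 0.3]
grip_width: 0.005
```

Emit:
servo_tool(
  xyz=[
    [0,0,0.02],
    [0,0,0],
  ],
  rot=[
    [0,0,0],
    [0,0,0],
  ],
  grip=[-1,-1],
)

```text
time: 20.78
tool_pos: [0.518, 0.1174, 0.0177]
tcp_rot: [[-0.312, 0.95, -0.0], [0.95, 0.312, -0.0], [-0.0, -0.0, -1.0]]
force: [-0.6, -0.2, 0.1]
grip_width: 0.004
```

Emit:
servo_tool(
  xyz=[
    [0,0,0.02],
    [0,0,0],
  ],
  rot=[
    [0,0,0],
    [0,0,0],
  ],
  grip=[-1,-1],
)

```text
time: 21.02
tool_pos: [0.5182, 0.1175, 0.0168]
tcp_rot: [[-0.312, 0.95, 0.0], [0.95, 0.312, 0.0], [0.0, 0.0, -1.0]]
force: [-0.6, 0.1, 4.0]
grip_width: 0.006
```

```bash
python3 go.py .5182 .1177 .024 108.05;python3 shot.py scene s13;python3 -c "
import cv2
a=cv2.imread('pics/s13.png')[120:220,210:330];cv2.imwrite('pics/s13c.png',cv2.resize(a,None,fx=6,fy=6,interpolation=2))"; python3 shot.py wrist w13
```

```text
t 21.025 pos [0.5182 0.1175 0.0168] ang 108.16 F [-0.6  0.1  4. ] g 0.006 | shift [ 0.004  0.001 -0.119] rot [ 0.001 -0.     0.014]
[0.5182 0.1175 0.0168] 21.025
[0.5182 0.1175 0.0168] 21.075
```

View pics/s13c.png

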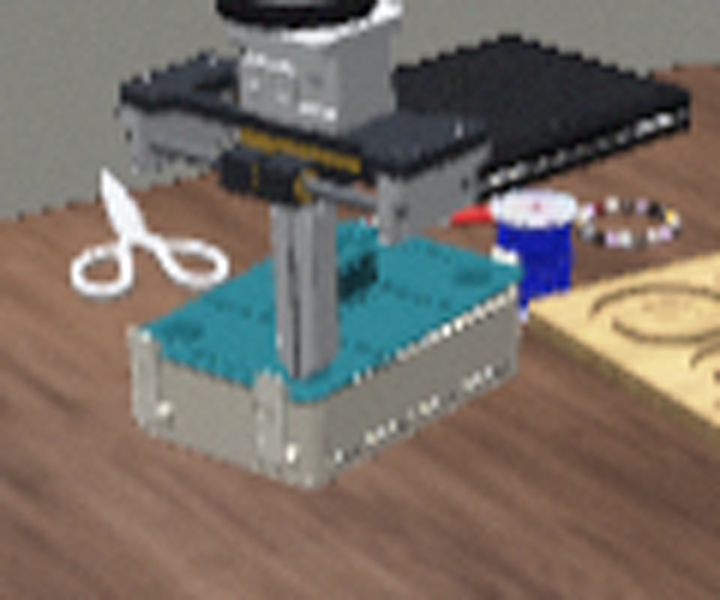

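View pics/w13.png

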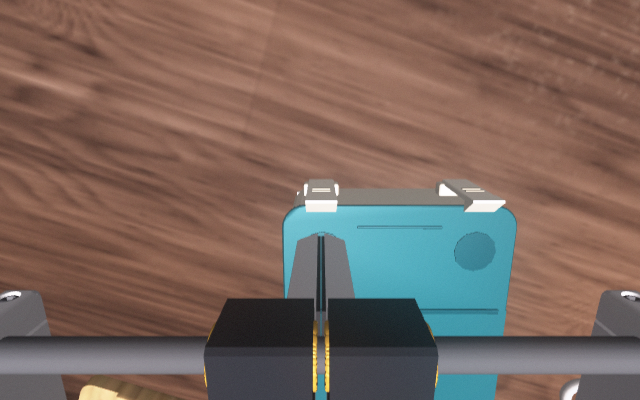

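Emit:
servo_tool(
  xyz=[
    [0,0,0.015],
    [0,0,0],
  ],
  rot=[
    [0,0,0],
    [0,0,0],
  ],
  grip=[-1,-1],
)

```text
time: 21.38
tool_pos: [0.5183, 0.1175, 0.0164]
tcp_rot: [[-0.312, 0.95, 0.0], [0.95, 0.312, 0.0], [0.0, 0.0, -1.0]]
force: [-5.3, -0.6, 17.8]
grip_width: 0.006
```

```bash
python3 go.py .6473 .1598 .04 108.05
```

```text
t 21.375 pos [0.5183 0.1175 0.0164] ang 108.16 F [-5.3 -0.6 17.8] g 0.006 | shift [ 0.     2.263 -0.392] rot [ 0.002 -0.002  0.014]
```

Emit:
servo_tool(
  xyz=[
    [0,0,-0.45],
    [0,0.5,0],
    [0,0.8,0],
    [0,0.7,0],
    [0,0.26,0],
    [0,0,0],
    [0,0,0.15],
    [0,0,0.1],
    [0,0,0.03],
    [0,0,0],
  ],
  rot=[
    [0,0,0],
    [0,0,0],
    [0,0,0],
    [0,0,0],
    [0,0,0],
    [0,0,0],
    [0,0,0],
    [0,0,0],
    [0,0,0],
    [0,0,0],
  ],
  grip=[-1,-1,-1,-1,-1,-1,-1,-1,-1,-1],
)

```text
time: 22.62
tool_pos: [0.6467, 0.1596, 0.0259]
tcp_rot: [[-0.312, 0.95, -0.0], [0.95, 0.312, -0.0], [-0.0, -0.0, -1.0]]
force: [0.5, -0.2, -0.0]
grip_width: 0.006
```

```bash
python3 go.py .6475 .1598 .024 108.05;python3 shot.py wrist w14;python3 shot.py scene s14;python3 -c "
import cv2
a=cv2.imread('pics/s14.png')[120:220,210:330];cv2.imwrite('pics/s14c.png',cv2.resize(a,None,fx=6,fy=6,interpolation=2))"
```

```text
t 22.625 pos [0.6467 0.1596 0.0259] ang 108.16 F [ 0.5 -0.2 -0. ] g 0.006 | shift [-0.001  0.013  0.032] rot [-0.002  0.     0.014]
[0.6467 0.1596 0.0259] 22.625
[0.6469 0.1596 0.0261] 22.675
```

View pics/s14c.png

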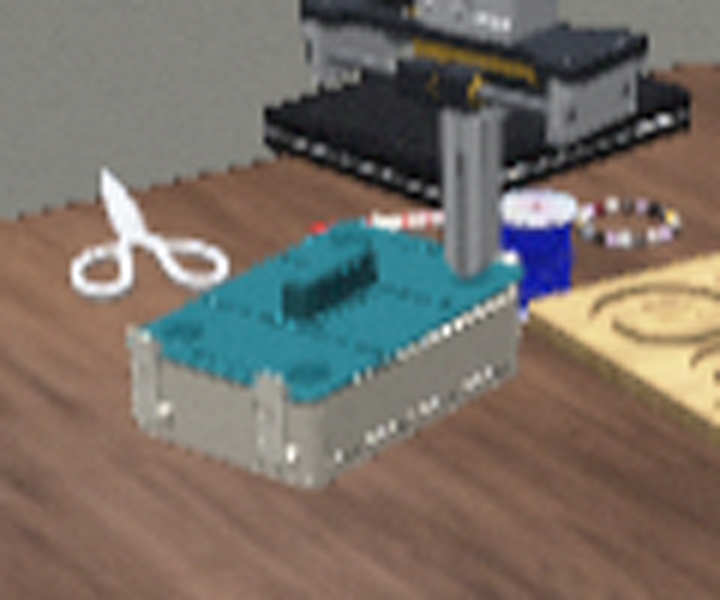

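View pics/w14.png

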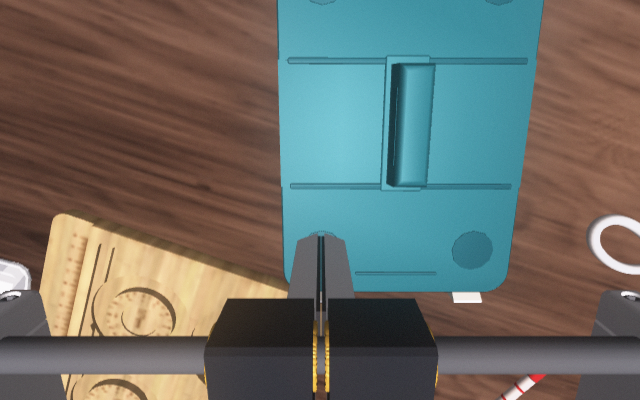

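Emit:
servo_tool(
  xyz=[
    [0,0.01,0.02],
    [0,0,0.02],
    [0,0,0.02],
    [0,0,0],
  ],
  rot=[
    [0,0,0],
    [0,0,0],
    [0,0,0],
    [0,0,0],
  ],
  grip=[-1,-1,-1,-1],
)

```text
time: 23.22
tool_pos: [0.6475, 0.1599, 0.0224]
tcp_rot: [[-0.312, 0.95, 0.0], [0.95, 0.312, -0.0], [-0.0, 0.0, -1.0]]
force: [-0.1, -0.2, 2.8]
grip_width: 0.006
```

Emit:
servo_tool(
  xyz=[
    [0,0,0.02],
    [0,0,0.015],
    [0,0,0],
  ],
  rot=[
    [0,0,0],
    [0,0,0],
    [0,0,0],
  ],
  grip=[-1,-1,-1],
)

```text
time: 23.6
tool_pos: [0.6476, 0.1598, 0.0206]
tcp_rot: [[-0.312, 0.95, 0.0], [0.95, 0.312, 0.0], [-0.0, 0.0, -1.0]]
force: [-1.7, -2.2, 5.9]
grip_width: 0.009
```

Emit:
servo_tool(
  xyz=[
    [0,0,0.02],
    [0,0,0],
  ],
  rot=[
    [0,0,0],
    [0,0,0],
  ],
  grip=[-1,-1],
)

```text
time: 23.85
tool_pos: [0.6476, 0.1598, 0.0196]
tcp_rot: [[-0.312, 0.95, 0.0], [0.95, 0.312, 0.0], [-0.0, 0.0, -1.0]]
force: [-3.0, -1.4, 9.7]
grip_width: 0.005
```

Emit:
servo_tool(
  xyz=[
    [0,0,0.02],
    [0,0,0],
  ],
  rot=[
    [0,0,0],
    [0,0,0],
  ],
  grip=[-1,-1],
)

```text
time: 24.1
tool_pos: [0.6475, 0.1599, 0.0178]
tcp_rot: [[-0.312, 0.95, -0.0], [0.95, 0.312, -0.0], [-0.0, -0.0, -1.0]]
force: [-0.6, 0.5, -0.1]
grip_width: 0.006
```

Emit:
servo_tool(
  xyz=[
    [0,0,0.02],
    [0,0,0],
  ],
  rot=[
    [0,0,0],
    [0,0,0],
  ],
  grip=[-1,-1],
)

```text
time: 24.35
tool_pos: [0.6476, 0.16, 0.017]
tcp_rot: [[-0.312, 0.95, 0.0], [0.95, 0.312, 0.0], [0.0, 0.0, -1.0]]
force: [-2.8, -1.0, 7.4]
grip_width: 0.005
```

Emit:
servo_tool(
  xyz=[
    [0,0,-0.4],
    [0.7,0,0],
    [0.7,0,0],
    [0,0,0],
    [0,0,0.1],
    [0,0,0.1],
    [0,0,0.04],
    [0,0,0],
  ],
  rot=[
    [0,0,0],
    [0,0,0],
    [0,0,0],
    [0,0,0],
    [0,0,0],
    [0,0,0],
    [0,0,0],
    [0,0,0],
  ],
  grip=[-1,-1,-1,-1,-1,-1,-1,-1],
)

```text
time: 25.35
tool_pos: [0.6213, 0.2391, 0.0259]
tcp_rot: [[-0.311, 0.95, -0.0], [0.95, 0.311, -0.0], [-0.0, -0.001, -1.0]]
force: [0.1, 0.3, 0.1]
grip_width: 0.007
```

```bash
python3 go.py .6216 .2395 .024 108.05
```

```text
t 25.35 pos [0.6213 0.2391 0.0259] ang 108.12 F [0.1 0.3 0.1] g 0.007 | shift [0.006 0.006 0.032] rot [-0.004  0.002  0.009]
```

Emit:
servo_tool(
  xyz=[
    [0,0,0.02],
    [0,0,0.02],
    [0,0,0.02],
    [0,0,0],
  ],
  rot=[
    [0,0,0],
    [0,0,0],
    [0,0,0],
    [0,0,0],
  ],
  grip=[-1,-1,-1,-1],
)

```text
time: 25.85
tool_pos: [0.6212, 0.2397, 0.0226]
tcp_rot: [[-0.312, 0.95, -0.0], [0.95, 0.312, -0.0], [-0.0, -0.0, -1.0]]
force: [-0.3, -0.8, 0.7]
grip_width: 0.006
```

Emit:
servo_tool(
  xyz=[
    [0,0,0.02],
    [0,0,0],
  ],
  rot=[
    [0,0,0],
    [0,0,0],
  ],
  grip=[-1,-1],
)

```text
time: 26.1
tool_pos: [0.6213, 0.2397, 0.0214]
tcp_rot: [[-0.312, 0.95, -0.0], [0.95, 0.312, -0.0], [-0.0, -0.0, -1.0]]
force: [0.3, 0.1, -1.1]
grip_width: 0.0
```

Emit:
servo_tool(
  xyz=[
    [0,0,0.02],
    [0,0,0],
  ],
  rot=[
    [0,0,0],
    [0,0,0],
  ],
  grip=[-1,-1],
)

```text
time: 26.35
tool_pos: [0.6214, 0.2398, 0.0204]
tcp_rot: [[-0.312, 0.95, 0.0], [0.95, 0.312, 0.0], [0.0, 0.0, -1.0]]
force: [-0.8, -0.8, 2.7]
grip_width: 0.004
```

Emit:
servo_tool(
  xyz=[
    [0,0,0.02],
    [0,0,0],
  ],
  rot=[
    [0,0,0],
    [0,0,0],
  ],
  grip=[-1,-1],
)

```text
time: 26.6
tool_pos: [0.6214, 0.2398, 0.0193]
tcp_rot: [[-0.312, 0.95, 0.0], [0.95, 0.312, 0.0], [0.0, 0.0, -1.0]]
force: [-1.0, 0.3, 4.4]
grip_width: 0.004
```

Emit:
servo_tool(
  xyz=[
    [0,0,0.02],
    [0,0,0],
  ],
  rot=[
    [0,0,0],
    [0,0,0],
  ],
  grip=[-1,-1],
)

```text
time: 26.85
tool_pos: [0.6212, 0.2396, 0.0176]
tcp_rot: [[-0.312, 0.95, -0.0], [0.95, 0.312, -0.0], [-0.0, -0.0, -1.0]]
force: [-0.6, -0.3, 0.0]
grip_width: 0.009
```

Emit:
servo_tool(
  xyz=[
    [0,0,0.02],
    [0,0,0],
  ],
  rot=[
    [0,0,0],
    [0,0,0],
  ],
  grip=[-1,-1],
)

```text
time: 27.1
tool_pos: [0.6212, 0.2396, 0.0165]
tcp_rot: [[-0.312, 0.95, -0.0], [0.95, 0.312, -0.0], [-0.0, -0.0, -1.0]]
force: [-0.3, 0.4, 0.2]
grip_width: 0.006
```

Emit:
servo_tool(
  xyz=[
    [0,0,0.015],
    [0,0,0],
  ],
  rot=[
    [0,0,0],
    [0,0,0],
  ],
  grip=[-1,-1],
)

```text
time: 27.35
tool_pos: [0.6213, 0.2397, 0.0158]
tcp_rot: [[-0.312, 0.95, -0.0], [0.95, 0.312, -0.0], [-0.0, -0.0, -1.0]]
force: [-0.3, -0.2, 1.2]
grip_width: 0.002
```

```bash
python3 go.py .55 .18 .19 108.05;python3 shot.py wrist w15
```

```text
t 27.35 pos [0.6213 0.2397 0.0158] ang 108.17 F [-0.3 -0.2  1.2] g 0.002 | shift [-0.575 -1.44  -2.903] rot [-0.     0.     0.015]
[0.6213 0.2397 0.0158] 27.35
```

Emit:
servo_tool(
  xyz=[
    [0,0,-0.4],
    [0,0,-0.8],
    [-0.2,-0.5,-0.6],
    [-0.2,-0.5,-0.5],
    [-0.18,-0.44,-0.3],
    [0,0,0],
    [0,0,0],
  ],
  rot=[
    [0,0,0],
    [0,0,0],
    [0,0,0],
    [0,0,0],
    [0,0,0],
    [0,0,0],
    [0,0,0],
  ],
  grip=[-1,-1,-1,-1,-1,-1,-1],
)

```text
time: 28.28
tool_pos: [0.5502, 0.1802, 0.1715]
tcp_rot: [[-0.312, 0.95, 0.0], [0.95, 0.312, 0.0], [0.0, 0.0, -1.0]]
force: [-0.2, 0.3, 0.5]
grip_width: -0.001
```

```bash
python3 shot.py wrist w16;python3 shot.py scene s16;python3 -c "
import cv2
a=cv2.imread('pics/s16.png')[140:220,220:320];cv2.imwrite('pics/s16c.png',cv2.resize(a,None,fx=7,fy=7,interpolation=2))
a=cv2.imread('pics/w16.png')[40:260,220:430];cv2.imwrite('pics/w16c.png',cv2.resize(a,None,fx=2.7,fy=2.7,interpolation=2))"
```

```text
[0.5502 0.1802 0.1715] 28.275
[0.5502 0.1803 0.1712] 28.325
```

View pics/s16c.png

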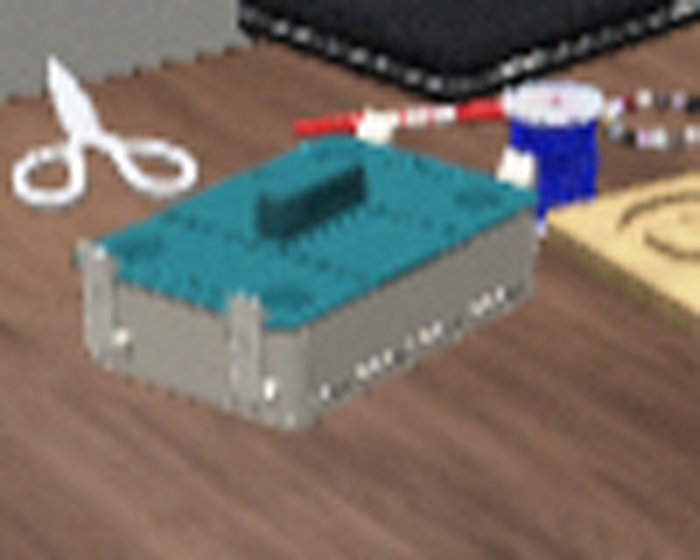

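View pics/w16c.png

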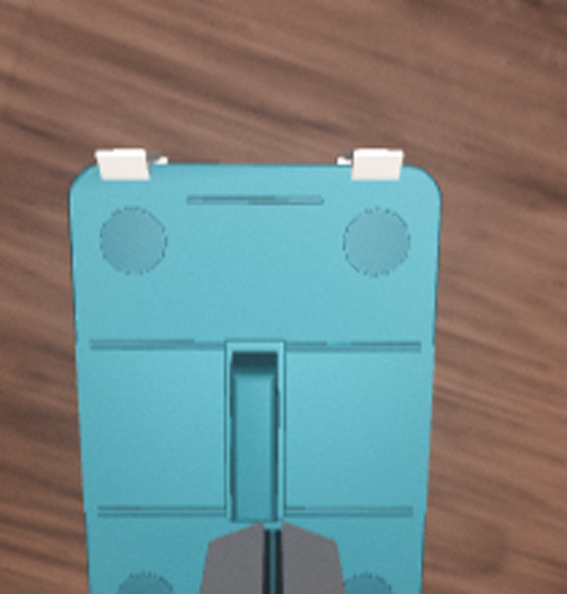

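Emit:
servo_tool(
  xyz=[
    [0,-0.3,-0.6],
    [0,-0.4,-0.6],
    [0,-0.2,-0.4],
    [0,0,0],
    [0,0,0],
  ],
  rot=[
    [0,0,0],
    [0,0,0],
    [0,0,0],
    [0,0,0],
    [0,0,0],
  ],
  grip=[-1,-1,-1,-1,-1],
)

```text
time: 29.0
tool_pos: [0.4988, 0.1631, 0.2666]
tcp_rot: [[-0.312, 0.95, -0.001], [0.95, 0.312, -0.001], [-0.0, -0.001, -1.0]]
force: [0.9, -0.1, 0.1]
grip_width: 0.008
```

```bash
python3 shot.py wrist w17;python3 - <<'E'
from h import *
s=dict(np.load("w17.npz")); im=s["color"][:,:,::-1].copy()
m=cv2.inRange(cv2.cvtColor(im,cv2.COLOR_BGR2HSV),(80,70,30),(100,255,255))
c=max(cv2.findContours(m,cv2.RETR_EXTERNAL,cv2.CHAIN_APPROX_NONE)[0],key=cv2.contourArea)[:,0]
print(c.min(0),c.max(0),rect(ray(s,c,.053)))
x0,y0=c.min(0)-20;x1,y1=c.max(0)+20
cv2.imwrite("pics/w17c.png",cv2.resize(im[y0:y1,x0:x1],None,fx=3.,fy=3.,interpolation=2))
E
```

```text
[0.4988 0.1631 0.2666] 29.0
[264 146] [367 284] [568.4 178.9 187.1 127.5  17.9]
```

View pics/w17c.png

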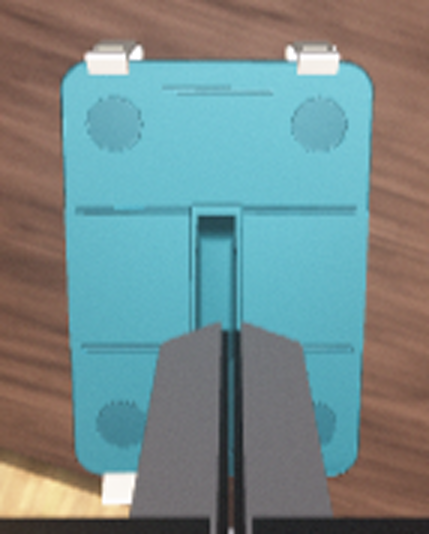

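Emit:
servo_tool(
  xyz=[
    [0,0.7,0],
    [0,0.8,0],
    [0,0.8,0],
    [0,0.6,0],
    [0,0,0],
    [0,0,0],
  ],
  rot=[
    [0,0,0],
    [0,0,0],
    [0,0,0],
    [0,0,0],
    [0,0,0],
    [0,0,0],
  ],
  grip=[-1,-1,-1,-1,-1,-1],
)

```text
time: 29.8
tool_pos: [0.6637, 0.2168, 0.2662]
tcp_rot: [[-0.312, 0.95, -0.002], [0.95, 0.312, -0.001], [-0.001, -0.002, -1.0]]
force: [0.6, -0.3, 0.5]
grip_width: 0.003
```

```bash
python3 shot.py wrist w18;python3 - <<'E'
from h import *
s=dict(np.load("w18.npz")); im=s["color"][:,:,::-1].copy()
m=cv2.inRange(cv2.cvtColor(im,cv2.COLOR_BGR2HSV),(80,70,30),(100,255,255))
c=max(cv2.findContours(m,cv2.RETR_EXTERNAL,cv2.CHAIN_APPROX_NONE)[0],key=cv2.contourArea)[:,0]
print(c.min(0),c.max(0),rect(ray(s,c,.053)))
x0,y0=np.maximum(c.min(0)-20,0);x1,y1=c.max(0)+20
cv2.imwrite("pics/w18c.png",cv2.resize(im[y0:y1,x0:x1],None,fx=3.,fy=3.,interpolation=2))
E
```

```text
[0.6637 0.2168 0.2662] 29.8
[258   0] [374 157] [575.2 181.2 172.  127.7  18.1]
```

View pics/w18c.png

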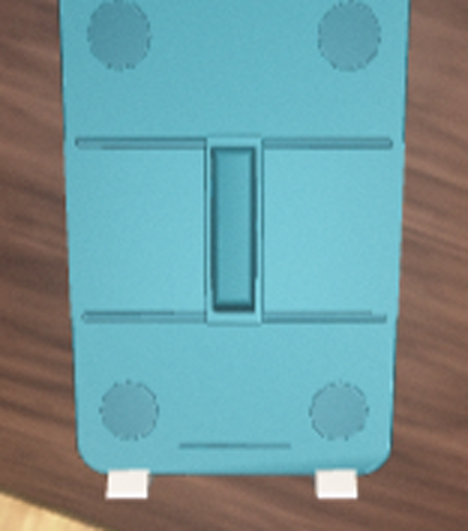

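Clips look set at all four corners. As a final check I'll touch pads c, b and a gently, to see whether any of those corners has risen.

Emit:
servo_tool(
  xyz=[
    [-0.41,-0.28,0.5],
    [-0.41,-0.28,0.8],
    [0,0,0.8],
    [0,0,0.8],
    [0,0,0.6],
    [0,0,0.35],
    [0,0,0.2],
    [0,0,0],
    [0,0,0],
  ],
  rot=[
    [0,0,0],
    [0,0,0],
    [0,0,0],
    [0,0,0],
    [0,0,0],
    [0,0,0],
    [0,0,0],
    [0,0,0],
    [0,0,0],
  ],
  grip=[-1,-1,-1,-1,-1,-1,-1,-1,-1],
)

```text
time: 30.98
tool_pos: [0.6483, 0.1601, 0.026]
tcp_rot: [[-0.312, 0.95, 0.002], [0.95, 0.312, 0.001], [0.0, 0.002, -1.0]]
force: [-0.3, -0.3, 0.6]
grip_width: 0.008
```

```bash
python3 go.py .6475 .1598 .0175 108.05
```

```text
t 30.975 pos [0.6483 0.1601 0.026 ] ang 108.17 F [-0.3 -0.3  0.6] g 0.008 | shift [-0.001 -0.014  0.142] rot [ 0.012 -0.001  0.014]
```

Emit:
servo_tool(
  xyz=[
    [0,0,0.05],
    [0,0,0.04],
    [0,0,0.03],
    [0,0,0.02],
    [0,0,0],
  ],
  rot=[
    [0,0,0],
    [0,0,0],
    [0,0,0],
    [0,0,0],
    [0,0,0],
  ],
  grip=[-1,-1,-1,-1,-1],
)

```text
time: 31.6
tool_pos: [0.6474, 0.1599, 0.0162]
tcp_rot: [[-0.312, 0.95, -0.0], [0.95, 0.312, -0.0], [-0.0, -0.0, -1.0]]
force: [0.1, 0.6, -0.2]
grip_width: 0.005
```

Emit:
servo_tool(
  xyz=[
    [0,0,0.015],
    [0,0,0],
  ],
  rot=[
    [0,0,0],
    [0,0,0],
  ],
  grip=[-1,-1],
)

```text
time: 31.85
tool_pos: [0.6476, 0.1599, 0.0157]
tcp_rot: [[-0.312, 0.95, 0.0], [0.95, 0.312, 0.0], [0.0, 0.0, -1.0]]
force: [-1.4, -0.4, 3.5]
grip_width: 0.006
```

Emit:
servo_tool(
  xyz=[
    [0,0,-0.45],
    [0,-0.5,0],
    [0,-0.8,0],
    [0,-0.7,0],
    [0,-0.26,0],
    [0,0,0.15],
    [0,0,0.15],
    [0,0,0.08],
    [0,0,0.04],
    [0,0,0],
    [0,0,0],
  ],
  rot=[
    [0,0,0],
    [0,0,0],
    [0,0,0],
    [0,0,0],
    [0,0,0],
    [0,0,0],
    [0,0,0],
    [0,0,0],
    [0,0,0],
    [0,0,0],
    [0,0,0],
  ],
  grip=[-1,-1,-1,-1,-1,-1,-1,-1,-1,-1,-1],
)

```text
time: 33.22
tool_pos: [0.5188, 0.1176, 0.0174]
tcp_rot: [[-0.312, 0.95, 0.0], [0.95, 0.312, 0.0], [-0.0, 0.0, -1.0]]
force: [0.8, -0.1, -0.1]
grip_width: 0.005
```

Emit:
servo_tool(
  xyz=[
    [0,0,0.015],
    [0,0,0],
  ],
  rot=[
    [0,0,0],
    [0,0,0],
  ],
  grip=[-1,-1],
)

```text
time: 33.48
tool_pos: [0.5187, 0.1176, 0.0165]
tcp_rot: [[-0.312, 0.95, 0.0], [0.95, 0.312, 0.0], [0.0, 0.0, -1.0]]
force: [0.2, -0.6, 0.2]
grip_width: 0.006
```

b is down, with no contact above 16.5 mm. One more small step to touch it, then a.

Emit:
servo_tool(
  xyz=[
    [0,0,0.015],
    [0,0,0],
  ],
  rot=[
    [0,0,0],
    [0,0,0],
  ],
  grip=[-1,-1],
)

```text
time: 33.72
tool_pos: [0.5188, 0.1177, 0.0157]
tcp_rot: [[-0.312, 0.95, 0.0], [0.95, 0.312, 0.0], [0.0, 0.0, -1.0]]
force: [-1.9, -0.8, 5.8]
grip_width: 0.004
```

Emit:
servo_tool(
  xyz=[
    [0,0,-0.4],
    [0.7,0,0],
    [0.7,0,0],
    [0,0,0],
    [0,0,0.15],
    [0,0,0.15],
    [0,0,0.05],
    [0,0,0.02],
    [0,0,0],
  ],
  rot=[
    [0,0,0],
    [0,0,0],
    [0,0,0],
    [0,0,0],
    [0,0,0],
    [0,0,0],
    [0,0,0],
    [0,0,0],
    [0,0,0],
  ],
  grip=[-1,-1,-1,-1,-1,-1,-1,-1,-1],
)

```text
time: 34.85
tool_pos: [0.4926, 0.1972, 0.0173]
tcp_rot: [[-0.311, 0.95, -0.0], [0.95, 0.311, -0.0], [-0.0, -0.0, -1.0]]
force: [0.1, 1.3, 0.5]
grip_width: 0.005
```

Emit:
servo_tool(
  xyz=[
    [0,0,0.015],
    [0,0,0],
  ],
  rot=[
    [0,0,0],
    [0,0,0],
  ],
  grip=[-1,-1],
)

```text
time: 35.1
tool_pos: [0.4925, 0.1975, 0.0165]
tcp_rot: [[-0.312, 0.95, 0.0], [0.95, 0.312, 0.0], [0.0, 0.0, -1.0]]
force: [0.4, 0.5, 0.9]
grip_width: 0.008
```

Emit:
servo_tool(
  xyz=[
    [0,0,-0.4],
    [0,0,-0.8],
    [0,0,-0.9],
    [0,0,-0.9],
    [0,-0.3,-0.4],
    [0,0,0],
    [0,0,0],
    [0,0,0],
  ],
  rot=[
    [0,0,0],
    [0,0,0],
    [0,0,0],
    [0,0,0],
    [0,0,0],
    [0,0,0],
    [0,0,0],
    [0,0,0],
  ],
  grip=[-1,-1,-1,-1,-1,-1,-1,-1],
)

```text
time: 36.1
tool_pos: [0.4752, 0.1917, 0.2192]
tcp_rot: [[-0.312, 0.95, -0.001], [0.95, 0.312, -0.001], [-0.001, -0.002, -1.0]]
force: [-0.2, -1.2, -0.4]
grip_width: 0.004
```

```bash
python3 shot.py scene s20;python3 shot.py wrist w20;python3 -c "
import cv2
a=cv2.imread('pics/s20.png')[120:270,220:500];cv2.imwrite('pics/s20c.png',cv2.resize(a,None,fx=2.8,fy=2.8,interpolation=2))"
```

```text
[0.4752 0.1917 0.2192] 36.1
[0.4752 0.1916 0.2193] 36.15
```

View pics/s20c.png

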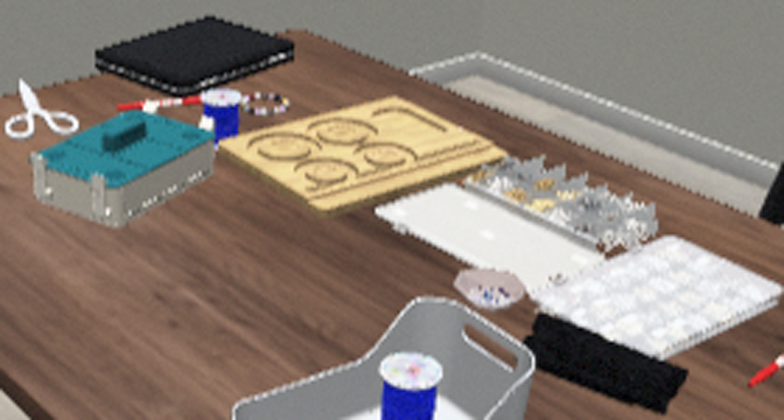

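View pics/w20.png

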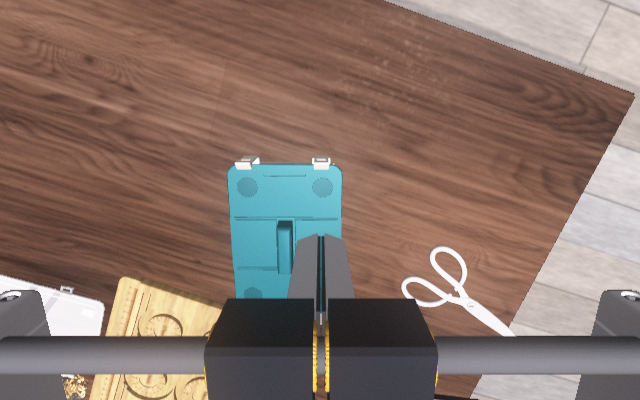

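The lid is flush, all four clips are over its edge, the other things look unmoved and the gripper is clear. Handing in.

```bash
python3 -c "
from cell import arm
print(arm.job_done())"
```

```text
the job is handed in; nothing more can be done
None
```

The bead box is closed. I took the lid by its grip, let it go square on the clips, and pressed pads a, b, c and d in turn with the shut fingertips. I handed it in at about 36 s.

- **Force:** the highest reading was 17.8 N, at pad b. Force was read only at the end of each move.
- **Clips:** at a, c and d the force climbed to about 4–10 N and then dropped to nearly nothing, which I took as the click. At b I did not see that drop. The corner went down with almost no force until it seated, so its click is judged from the pictures and the touch below.
- **Final touches:** b and c made contact at the home height, and d had stopped there when it was pressed. At a there was no clear contact down to 0.7 mm above that height, so it had not risen. The pictures show all four clips over the lid's edge and no gap at the rim on the side that could be seen. The other things look unmoved in the last pictures.
- **Disagreement:** two cameras showed the real fingertips about 35 mm short of the reported TCP. Because of that the first grasp shut on air above the fin without touching anything, and I lowered the tool to match for the rest of the job.

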